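# Load the calibration hanger of a paste-printer load cell

### The job

Pull the drawer out to its stop and leave it open, then hang the two slotted discs from it on the weight hanger under the load-cell beam, on top of the disc that is already there: the larger one first, the smaller one on top, each pushed in until the stem is at the disc's middle and lying flat on the one below. Stagger the slots so that none can slide off: any two of the three slots must point at least 45 degrees apart. Leave the first disc on the hanger, do not bump the stand hard, and do not disturb the cartridge, the jar or the printed piece on its tile.

Things in the scene. Friction and masses are not known exactly. Their poses are not given: they have to be found in the camera images.
- hanger_pan (a point): middle of the top face of the weight hanger's round foot plate (56 mm across, 6 mm thick, 90 mm above the table). A vertical steel stem 9 mm thick rises from here 75 mm to the underside of the load-cell beam. Stand and hanger are rigid and fixed. z up; -x is the open side, roughly towards the robot; the post is on the +x side.
- beam_top (a point): point on top of the load-cell beam straight above the stem, 189 mm above the table. The beam is a level dark steel bar 22 mm wide (y), 24 mm tall, from 12 mm on the -x side of the stem to the post on the +x side.
- post_top (a point): middle of the top of the stand's dark steel post: 30 mm (x) by 50 mm (y), 195 mm tall, 115 mm from the stem. The stand's black base plate is 12 mm high, 100 mm wide, from 30 mm before the stem (-x) to 160 mm behind it.
- cab_drawer0 (a joint): how far the only drawer of the low grey cabinet is out, in m: 0 shut, stop at 0.172; it may start up to 0.012 ajar. It slides with about 1 N of friction plus light damping and stays where left.
- cab_drawer0_handle (a point): middle of the drawer's bar handle: a level round bar 11 mm thick, 120 mm long (y), 52 mm above the table, 35 mm in front of the drawer's front; the drawer pulls out towards this point's -x.
- cab_drawer0_in (a point): middle of the drawer's inner floor, 22 mm above the table; moves with the drawer. Inside it is 195 mm deep (x) and 318 mm wide (y); its walls reach 68 mm and its front 79 mm above the table. The cabinet is 240 mm deep, 360 mm wide, 90 mm tall; the shut drawer is flush with its front.
- base_disc_center (a point): the largest disc, on the hanger's foot plate from the start: flat aluminium disc, diameter 104 mm, 8 mm thick, about 0.20 kg, with a slot 16 mm wide from its rim to 6 mm past its middle, and a grip lug beyond the rim opposite the slot. This point is its middle, 4 mm above its underside; +x points out of the slot's mouth, -x to the lug, z up.
- base_disc_heel (a point): point on that disc 40 mm from its middle towards the lug (-x), opposite the slot, at the height of its _center point.
- base_disc_lug (a point): middle of that disc's grip lug, an aluminium block 18 mm wide (y), 31 mm long (x), 20 mm tall from the disc's underside up; this point is 10 mm above the underside and 66.5 mm from the disc's middle; axes as the disc's.
- big_disc_center (a point): the larger of the two discs lying side by side in the drawer (left or right varies): flat aluminium disc, diameter 88 mm, 8 mm thick, about 0.15 kg, with a slot 16 mm wide from its rim to 6 mm past its middle, and a grip lug beyond the rim opposite the slot. This point is its middle, 4 mm above its underside; +x points out of the slot's mouth, -x to the lug, z up.
- big_disc_heel (a point): point on that disc 40 mm from its middle towards the lug (-x), opposite the slot, at the height of its _center point.
- big_disc_lug (a point): middle of that disc's grip lug, an aluminium block 18 mm wide (y), 31 mm long (x), 20 mm tall from the disc's underside up; this point is 10 mm above the underside and 58.5 mm from the disc's middle; axes as the disc's.
- small_disc_center (a point): the smaller of the two discs in the drawer: flat aluminium disc, diameter 72 mm, 8 mm thick, about 0.11 kg, with a slot 16 mm wide from its rim to 6 mm past its middle, and a grip lug beyond the rim opposite the slot. This point is its middle, 4 mm above its underside; +x points out of the slot's mouth, -x to the lug, z up.
- small_disc_heel (a point): point on that disc 40 mm from its middle towards the lug (-x), opposite the slot, at the height of its _center point.
- small_disc_lug (a point): middle of that disc's grip lug, an aluminium block 18 mm wide (y), 31 mm long (x), 20 mm tall from the disc's underside up; this point is 10 mm above the underside and 50.5 mm from the disc's middle; axes as the disc's.
- cartridge: bystander: white plastic paste cartridge standing upright behind the hanger, on the +y side in hanger_pan's axes, 38 mm across (flange 56 mm), 142 mm tall; origin at the centre of its underside.
- paste_jar: bystander: grey jar with black lid, 60 mm across, 75 mm tall, behind the hanger, on the -y side in hanger_pan's axes; origin at the centre of its underside.
- print_tile: bystander: cork tile 100 x 100 x 8 mm with a brown clover-shaped print on it (whole height 32 mm), on the table before the hanger; origin at the centre of its underside.
Mind the look-alikes: they are no part of the job. Leave any green look-alike of the part that bears hanger_pan alone. Leave any brown look-alike of the part that bears base_disc_center alone.

How it is judged:
By the outcome, as a careful person would: the job done as asked, in the order asked, and still so for the second after the job is handed in, with the robot touching nothing.
It also fails if it takes over 69 s, if anything falls off the work surface, if the arm or the gripper's body presses on something with over 40 N, if the wrist force passes 120 N, or if a joint passes its speed limit or range.

### The arm

A 6-joint arm with a two-finger parallel gripper is mounted at the origin on the work surface. World frame = base frame: x ahead of the robot, y to its left, z up, the work surface at z = 0. Lengths are in m, angles in rad, forces in N, time in s.
With the tool pointing down it reaches from about 0.375 to 0.975 m from the base axis. Payload 3.8 kg.
Tool frame: the origin (TCP) lies at the very end of the fingers, on their centre line; the grasp point (between the pads) lies 19 mm behind it; z points along the fingers, y is the direction in which the jaws open and shut (so a half turn about z gives the same grasp; the last joint's range is limited). The gripper opens to 85 mm and grips with 20 to 120 N. Pads are 22 mm wide; open, the fingers measure 114 mm over their backs; the gripper's body (76 mm by 85 mm) begins 54 mm behind the grasp point. The pads swing forward as they close: fully open they stand 13 mm farther back than shut.
Start: joints at [-1.265, 0.264, 1.604, -0, 1.274, -0.037], TCP at [0.227, -0.636, 0.231] pointing down, gripper open.
Joint ranges: [-2.63, 2.63], [-0.94, 2.18], [0.31, 2.57], [-1.31, 4.45], [0, 2.66], [-2.55, 2.55]. Speed limits (rad/s): [2.57, 2.57, 3.14, 3.14, 3.14, 3.14].

### API

Orientations are given as a rotation vector (axis times angle).
In Python, from workcell import bot, viewer, finish_job gives the robot as it stands.
- The arm moves only by the tool servo_tool, never from a script. Its argument "plan" is a list that holds one entry, the list of rows, each a list of 6 numbers: the shift along the tool's x, y, z in cm, then the turn, a rotation vector about the tool's x, y, z in degrees. A call has 1 to 20 rows; each row is the pose to reach, as a shift and turn from the pose measured when the call began, along the tool's axes at that moment; what a row does not reach only later rows make up. A row lasts 1/12 s, in which the tool goes at most 41.7 mm and 7.16 degrees, less where a joint would pass 70% of its speed; a pose out of reach is approached as far as the arm can. A call with a gripper value outside its range is refused whole. "claw" is the finger opening in cm, from 0 to 8.54, set as the call begins (left out, the last holds). The fingers move at their own pace and stop on an object; "grip_force" is the grip in N (left out, the last holds). Time passes only in rows, so rows that repeat a pose let the fingers close. It gives the time, the measured TCP pose, the force and the opening at its end, in the units of the state.
- bot.read_state(): the state, without advancing time (a new reading comes with each control period).
- viewer.read_camera(name): name is "scene" or "top"; returns a dict with "color" (384x512x3 uint8, red, green, blue), "fx", "fy", "cx", "cy" (pixels), "eye" and "rotation" of the camera in the world. Camera axes: x right, y down, z forward; pixel columns grow to the right and rows downward; lengths in m; the calibration is good to about 2 mm. A picture is of the moment at which its call begins. There is no depth.
- finish_job(): hands the job in, once; it reports no verdict.
The state is a dict: "time": time; "q": joint angles; "joint_vel": joint speeds; "joint_torque": joint torques, N m; "tool_pos": TCP position; "tcp_rot": TCP orientation; "wrist_force": force on the tool from outside, world axes, zero at the start; "torque": the same for the moment, N m; "width": opening from 0.0 (shut) to 1.0 (fully open).
Only numpy, scipy, OpenCV 4.12 (cv2) and the standard library are available. Lean on these libraries where they do the work, as an engineer would, in place of code of your own. Each camera call takes 0.05 s, during which the arm holds its last target.

## Working session

There is one attempt and no reset: what is moved stays moved. The work goes in short steps, Python scripts to look and compute and a tool call to move; the robot and the scene stay as the last step left them, time stands still between calls to the robot, and variables do not carry over. Pictures are saved under pics/ and viewed, and the job is handed in when it is done.

Besides the shell and the picture viewer there is one more tool, called as name([rows], argument=value, ...), one row to a line, values as JSON. servo_tool: Moves the arm, as the interface text tells. Its arguments: {"type":"object","properties":{"plan":{"type":"array"},"claw":{"type":"number"},"grip_force":{"type":"number"}},"required":["plan"]}

```bash
mkdir -p pics; ls; python3 - <<'E'
from workcell import bot, viewer
import cv2
print(bot.read_state())
for n in("scene","top"):
    r=viewer.read_camera(n); cv2.imwrite(f"pics/{n}0.png",cv2.resize(r["color"][:,:,::-1],None,fx=1.5,fy=1.5,interpolation=cv2.INTER_CUBIC))
    print(n,{k:r[k] for k in r if k!="color"})
E
```

```text
pics
{'time': 0.0, 'q': array([-1.26494220e+00,  2.64741525e-01,  1.60540692e+00, -2.40235404e-05,
        1.27372465e+00, -3.68892584e-02]), 'joint_vel': array([ 1.94399432e-04,  1.43555513e-03,  6.05867238e-05,  8.19304520e-05,
       -6.37307380e-04, -2.23681918e-03]), 'joint_torque': array([ 1.06938460e-03, -5.15110767e+01, -3.67315757e+01, -2.61381274e-04,
        1.30459006e-02,  4.63307856e-06]), 'tool_pos': array([ 0.22661833, -0.63501845,  0.22995211]), 'tcp_rot': array([-3.09334824e+00, -5.35374755e-01,  5.15655533e-04]), 'wrist_force': array([ 0.55007328, -0.66086173,  0.26661212]), 'torque': array([ 0.0205075 ,  0.0207268 , -0.00768458]), 'width': 0.9992789924647906}
scene {'fx': 483.521197627147, 'fy': 483.521197627147, 'cx': 257.029878939683, 'cy': 197.50974219518537, 'eye': array([ 1.85765672, -0.29435895,  1.06257475]), 'rotation': array([-1.71502243, -1.47633151,  0.76502576])}
top {'fx': 476.2174337628135, 'fy': 476.2174337628135, 'cx': 263.25953633318045, 'cy': 191.19456522778054, 'eye': array([ 0.34912662, -0.07648719,  1.68238175]), 'rotation': array([-2.17836539,  2.13030948, -0.12327806])}
```

View pics/scene0.png

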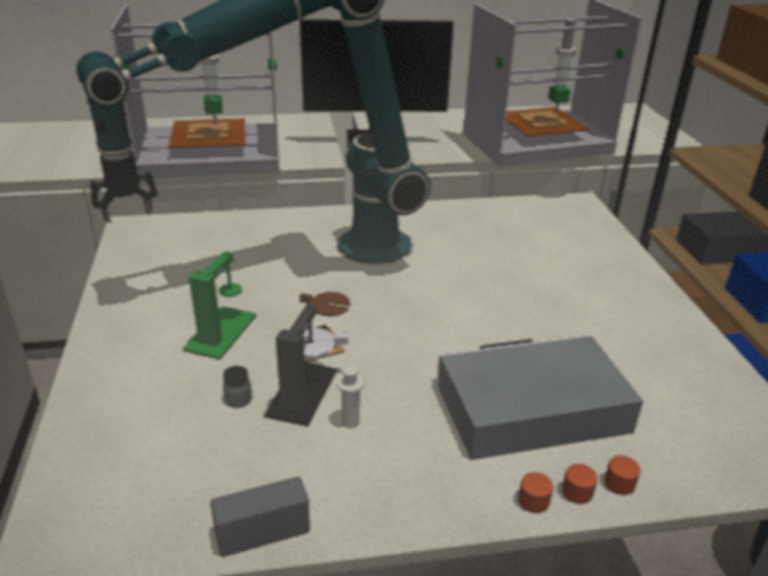

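View pics/top0.png

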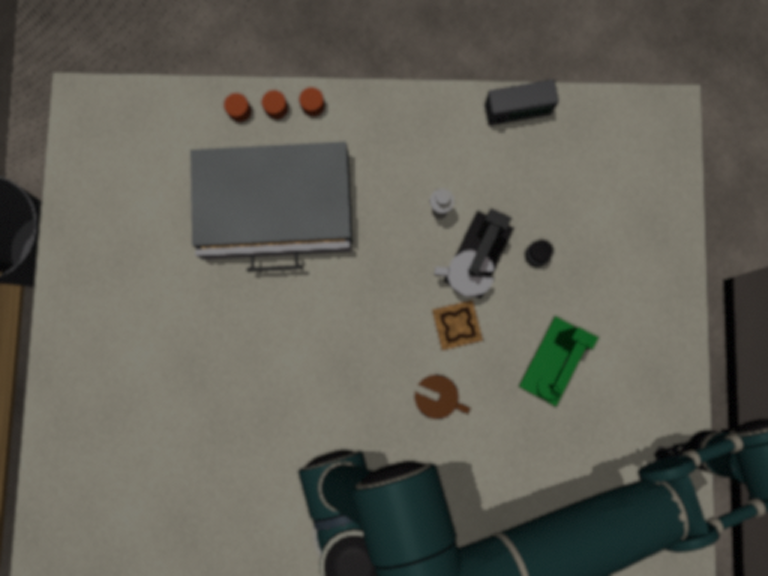

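The scene view shows the dark stand at (300,350) with the silver disc at (320,343), the green look-alike at (220,310), the brown disc at (330,302) and the cabinet at (540,390). In the top view, the silver disc is at (470,275) with its lug at (440,272), the handle at (275,268), the green look-alike at (558,360), the brown disc at (437,396) and the tile at (457,325). I choose the dark stand with the silver disc and the cabinet handle. Next I'll check that choice in a close crop.

```bash
cat > h.py <<'E'
import numpy as np, cv2
from scipy.spatial.transform import Rotation as R
from workcell import bot, viewer
def cam(n): return viewer.read_camera(n)
def ray(c,u,v):
    d=R.from_rotvec(c["rotation"]).as_matrix()@np.array([(u-c["cx"])/c["fx"],(v-c["cy"])/c["fy"],1.0])
    return d
def onz(c,u,v,z):
    d=ray(c,u,v); e=np.array(c["eye"]); return e+d*(z-e[2])/d[2]
def proj(c,p):
    q=R.from_rotvec(c["rotation"]).as_matrix().T@(np.array(p)-c["eye"]); return np.array([c["fx"]*q[0]/q[2]+c["cx"],c["fy"]*q[1]/q[2]+c["cy"]])
def crop(c,x0,y0,x1,y1,s,fn):
    im=c["color"][y0:y1,x0:x1,::-1]; cv2.imwrite(fn,cv2.resize(im,None,fx=s,fy=s,interpolation=cv2.INTER_CUBIC))
E
python3 - <<'E'
from h import *
c=cam("top"); 
crop(c,270,120,390,220,6,"pics/t1.png")
crop(c,120,80,250,190,6,"pics/t2.png")
s=cam("scene"); crop(s,160,180,260,290,5,"pics/s1.png")
m=R.from_rotvec(c["rotation"]).as_matrix(); print(m.round(3))
E
```

```text
[[ 0.023 -0.992  0.122]
 [-1.    -0.022  0.009]
 [-0.007 -0.122 -0.992]]
```

View pics/t1.png

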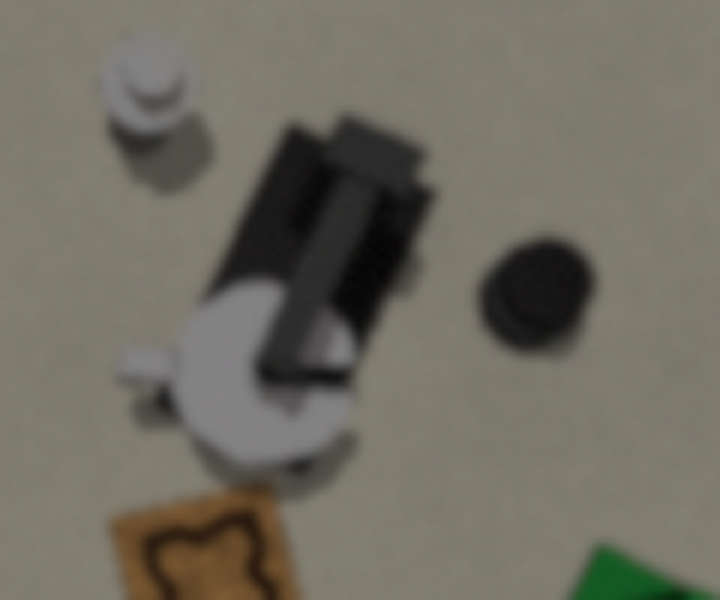

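View pics/t2.png

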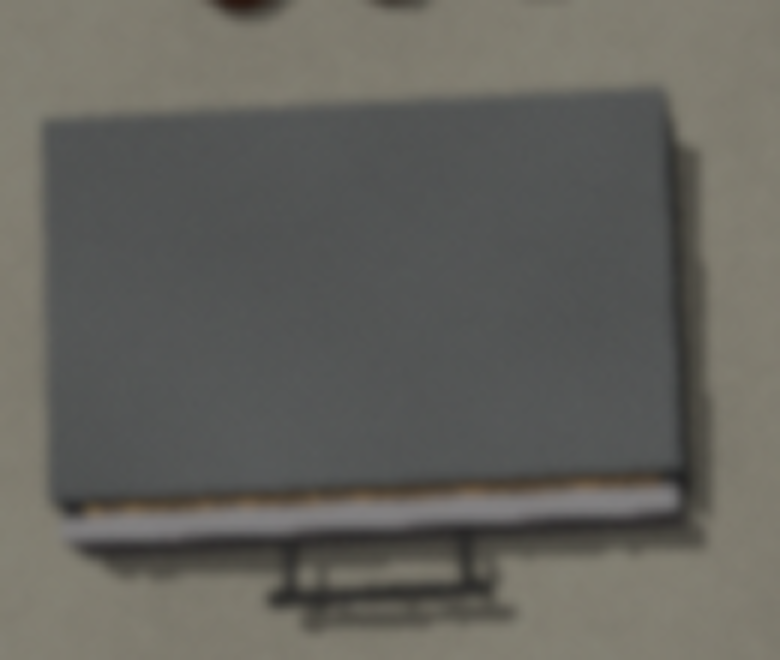

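View pics/s1.png

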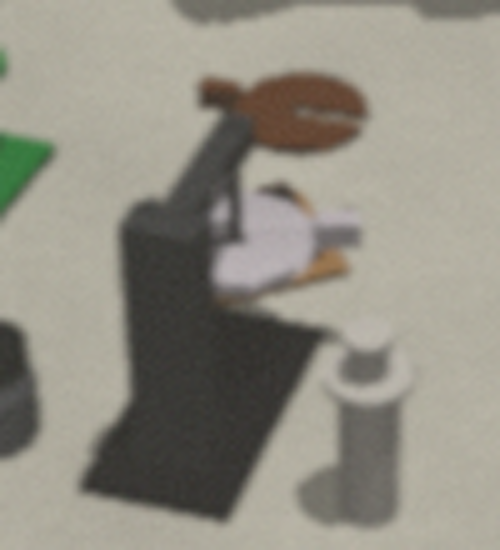

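```bash
python3 - <<'E'
from h import *
c=cam("top"); s=cam("scene")
f=lambda x,y,ox,oy,z: onz(c,x/6+ox,y/6+oy,z)[:2].round(4)
P=f(380,153,270,120,.195); B=f(287,371,270,120,.189)
print("post",P,"beamend",B,np.linalg.norm(P-B), "ang",np.degrees(np.arctan2(*(P-B)[::-1])))
u=(P-B)/np.linalg.norm(P-B); print("stem",B+u*.012,P-u*.115)
# disc contour fit
im=c["color"].astype(int); g=im.sum(2); sat=im.max(2)-im.min(2)
x0,y0,x1,y1=285,150,345,215
m=((im[...,2]>im[...,0]-6)&(g>330)).astype(np.uint8); mm=np.zeros_like(m); mm[y0:y1,x0:x1]=m[y0:y1,x0:x1]
cs=max(cv2.findContours(mm,0,1)[0],key=cv2.contourArea)[:,0]
print(cs.min(0),cs.max(0),cv2.contourArea(cs))
cv2.imwrite("pics/m.png",cv2.resize(mm[y0:y1,x0:x1]*255,None,fx=8,fy=8,interpolation=0))
print("disc c",f(266,371,270,120,.098),"lug",f(144,366,270,120,.110),f(176,370,270,120,.098),f(357,370,270,120,.098))
h1=f(272,598,120,80,.0575);h2=f(490,585,120,80,.0575);print("handle",h1,h2,np.linalg.norm(h1-h2),(h1+h2)/2)
for a,b in((45,120),(662,90),(680,470),(52,500)):print("cab",f(a,b,120,80,.09))
fr=f(65,540,120,80,.079),f(682,512,120,80,.079);print("front",fr)
# check scene
print(proj(s,[*(B+u*.012),.189]), [proj(s,[*(h1+h2)/2,.0575])])
E
```

```text
post [ 0.6832 -0.2819] beamend [ 0.5663 -0.2343] 0.12621953097678662 ang -22.155446872335062
stem [ 0.57741397 -0.23882545] [ 0.57669113 -0.23853112]
[290 168] [328 196] 418.0
disc c [ 0.5793 -0.2322] lug [ 0.5788 -0.1633] [ 0.5787 -0.1819] [ 0.5809 -0.2831]
handle [0.5815 0.2779] [0.5918 0.1527] 0.12562296764525185 [0.58665 0.2153 ]
cab [0.8521 0.4151]
cab [0.8773 0.06  ]
cab [0.6551 0.0429]
cab [0.6302 0.3983]
front (array([0.6092, 0.3929]), array([0.633 , 0.0418]))
[202.38415481 204.34546128] [array([335.64391188, 227.86937718])]
```

View pics/m.png

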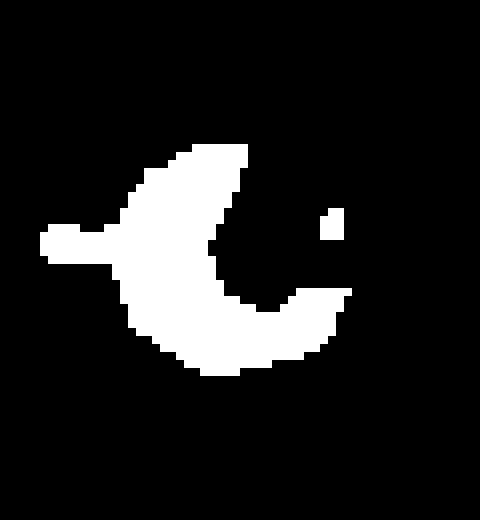

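```bash
cat >> h.py <<'E'
def pose():
    s=bot.read_state(); return s,np.array(s["tool_pos"]),R.from_rotvec(s["tcp_rot"])
def rot_for(ydir_deg,tilt_dir_deg=None,tilt=0):
    # tool z down tilted: fingers' base leans toward tilt_dir by tilt deg; tool y along ydir (horizontal)
    y=np.array([np.cos(np.radians(ydir_deg)),np.sin(np.radians(ydir_deg)),0])
    z=np.array([0,0,-1.])
    if tilt:
        l=np.array([np.cos(np.radians(tilt_dir_deg)),np.sin(np.radians(tilt_dir_deg)),0])
        z=-np.cos(np.radians(tilt))*np.array([0,0,1])-np.sin(np.radians(tilt))*l
        z-=y*(z@y); z/=np.linalg.norm(z)
    x=np.cross(y,z); return R.from_matrix(np.array([x,y,z]).T)
def row(p,Rt):
    s,p0,R0=pose(); d=R0.inv().apply(np.array(p)-p0)*100; w=(R0.inv()*Rt).as_rotvec(degrees=True)
    print("row",np.round(d,2).tolist(),np.round(w,1).tolist(),"dist",round(np.linalg.norm(d),1),"ang",round(np.linalg.norm(w),1), "rows>=",int(np.ceil(max(np.linalg.norm(d)/4.17,np.linalg.norm(w)/7.16))))
E
python3 - <<'E'
from h import *
s,p,r=pose(); print(r.as_matrix().round(3), s["q"].round(2), s["time"])
for yd in (4,184): row([.587,.2153,.16],rot_for(yd))
# pure rotation variants
row(p+[0,0,.05],r)
E
```

```text
[[ 0.942  0.336 -0.   ]
 [ 0.336 -0.942  0.001]
 [ 0.    -0.001 -1.   ]] [-1.26  0.26  1.6  -0.    1.27 -0.04] 0.3
row [62.52, -68.02, 7.13] [-0.0, -0.0, -74.4] dist 92.7 ang 74.4 rows>= 23
row [62.52, -68.02, 7.13] [-0.0, 0.0, 105.6] dist 92.7 ang 105.6 rows>= 23
row [0.0, -0.0, -5.0] [0.0, 0.0, 0.0] dist 5.0 ang 0.0 rows>= 2
```

servo_tool([
  [[0,0,-4,0,0,0],[0,0,-8,0,0,0],[62.5,-68,-5,0,0,-74.4],[62.5,-68,-5,0,0,-74.4],[62.5,-68,-5,0,0,-74.4],[62.5,-68,-5,0,0,-74.4],[62.5,-68,-5,0,0,-74.4],[62.5,-68,-5,0,0,-74.4],[62.5,-68,-5,0,0,-74.4],[62.5,-68,-5,0,0,-74.4],[62.5,-68,-5,0,0,-74.4],[62.5,-68,-5,0,0,-74.4],[62.5,-68,-5,0,0,-74.4],[62.5,-68,-5,0,0,-74.4],[62.5,-68,-5,0,0,-74.4],[62.5,-68,-5,0,0,-74.4],[62.5,-68,-5,0,0,-74.4],[62.5,-68,-5,0,0,-74.4],[62.5,-68,-5,0,0,-74.4],[62.5,-68,-5,0,0,-74.4]],
], claw=3, grip_force=40)

```text
time: 1.97
tool_pos: [0.5194, 0.0569, 0.2871]
tcp_rot: [2.141, 2.299, 0.001]
wrist_force: [0.0, -0.9, 0.5]
width: 0.35
```

```bash
python3 - <<'E'
from h import *
row([.587,.2153,.12],rot_for(4))
row([.587,.2153,.034],rot_for(4))
c=cam("top"); crop(c,270,120,390,220,6,"pics/t3.png")
E
```

```text
row [15.31, 7.85, 16.73] [0.0, -0.0, 0.1] dist 24.0 ang 0.1 rows>= 6
row [15.3, 7.85, 25.33] [0.0, -0.0, 0.1] dist 30.6 ang 0.1 rows>= 8
```

servo_tool([
  [[15.3,7.85,12,0,0,0],[15.3,7.85,12,0,0,0],[15.3,7.85,12,0,0,0],[15.3,7.85,12,0,0,0],[15.3,7.85,12,0,0,0],[15.3,7.85,12,0,0,0],[15.3,7.85,12,0,0,0],[15.3,7.85,15,0,0,0],[15.3,7.85,15,0,0,0]],
], claw=3)

```text
time: 2.77
tool_pos: [0.5864, 0.2213, 0.1347]
tcp_rot: [-2.134, -2.298, -0.002]
wrist_force: [-2.2, -0.6, -2.5]
width: 0.356
```

```bash
python3 - <<'E'
from h import *
row([.587,.2153,.034],rot_for(4)); print(bot.read_state()["width"])
s=cam("scene"); crop(s,270,170,440,310,4.5,"pics/s3.png")
E
```

```text
row [-0.65, 0.05, 10.06] [-0.2, -0.3, 0.3] dist 10.1 ang 0.4 rows>= 3
0.35624651006059416
```

View pics/s3.png

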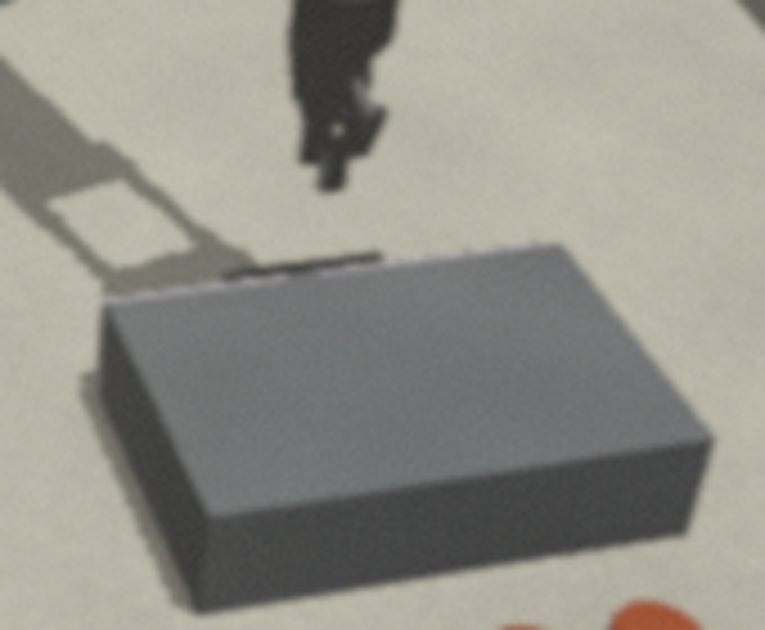

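View pics/t3.png

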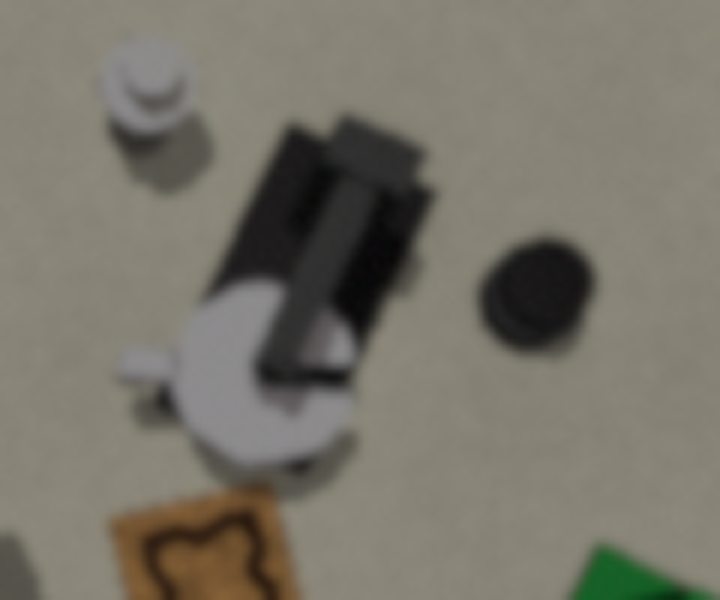

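The scene crop shows the gripper at (330,160), above and in front of the handle bar (300,265). The top crop confirms the silver disc's slot faces right, with the lug at (145,365). Next is lowering onto the handle.

servo_tool([
  [[-0.6,0,5,0,0,0],[-0.6,0,8,0,0,0],[-0.6,0,10,0,0,0],[-0.6,0,10,0,0,0],[-0.6,0,10,0,0,0]],
], claw=3)

```text
time: 3.23
tool_pos: [0.5875, 0.2144, 0.0377]
tcp_rot: [-2.136, -2.297, -0.004]
wrist_force: [0.3, -0.6, 0.4]
width: 0.352
```

servo_tool([
  [[0,0,0,0,0,0],[0,0,0,0,0,0],[0,0,0,0,0,0],[0,0,0,0,0,0],[0,0,0,0,0,0]],
], claw=0)

```text
time: 3.65
tool_pos: [0.5891, 0.2139, 0.0402]
tcp_rot: [-2.138, -2.299, -0.007]
wrist_force: [0.5, -3.8, 7.1]
width: 0.107
```

servo_tool([
  [[0,-1,0,0,0,0],[0,-2,0,0,0,0],[0,-3,0,0,0,0],[0,-4,0,0,0,0],[0,-5,0,0,0,0],[0,-6,0,0,0,0],[0,-7,0,0,0,0],[0,-8,0,0,0,0],[0,-9,0,0,0,0],[0,-10,0,0,0,0],[0,-11,0,0,0,0],[0,-12,0,0,0,0],[0,-13,0,0,0,0],[0,-14,0,0,0,0],[0,-14.6,0,0,0,0],[0,-15,0,0,0,0],[0,-15.4,0,0,0,0]],
])

```text
time: 5.07
tool_pos: [0.4348, 0.2023, 0.0402]
tcp_rot: [-2.138, -2.3, -0.006]
wrist_force: [1.2, -5.3, 1.6]
width: 0.111
```

```bash
python3 - <<'E'
from h import *
c=cam("top"); crop(c,110,80,260,230,4,"pics/t4.png")
E
```

```text
(no output)
```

View pics/t4.png

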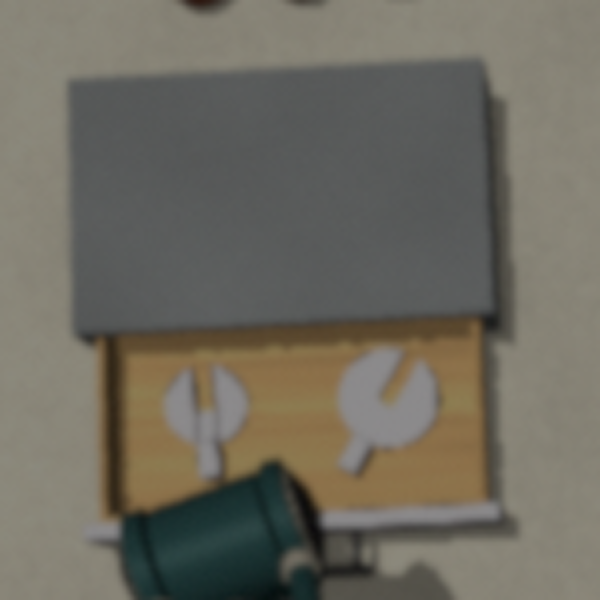

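The drawer is out about 15 cm. The small disc is at (207,405) with its lug at (208,460), and the big disc is at (390,397) with its lug at (355,455). I'll go on slowly to the stop.

servo_tool([
  [[0,-0.3,0,0,0,0],[0,-0.6,0,0,0,0],[0,-0.9,0,0,0,0],[0,-1.1,0,0,0,0]],
])

```text
time: 5.45
tool_pos: [0.4235, 0.2015, 0.0403]
tcp_rot: [-2.138, -2.301, -0.007]
wrist_force: [9.2, -4.6, -6.4]
width: 0.107
```

servo_tool([
  [[0,-0.2,0,0,0,0],[0,-0.4,0,0,0,0],[0,-0.4,0,0,0,0]],
])

```text
time: 5.7
tool_pos: [0.4235, 0.2015, 0.0404]
tcp_rot: [2.134, 2.299, 0.019]
wrist_force: [15.4, -4.4, -13.8]
width: 0.106
```

servo_tool([
  [[0,0,0,0,0,0],[0,0,0,0,0,0],[0,0,0,0,0,0],[0,0,0,0,0,0]],
], claw=3)

```text
time: 6.03
tool_pos: [0.4228, 0.2018, 0.0402]
tcp_rot: [2.134, 2.3, 0.018]
wrist_force: [-0.6, -0.2, -0.4]
width: 0.349
```

servo_tool([
  [[0,0,-4,0,0,0],[0,0,-8,0,0,0],[-25,0,-18,0,0,0],[-25,0,-18,0,0,0],[-25,0,-18,0,0,0],[-25,0,-18,0,0,0],[-25,0,-18,0,0,0],[-25,0,-18,0,0,0]],
], claw=3)

```text
time: 6.7
tool_pos: [0.4375, -0.0318, 0.2129]
tcp_rot: [2.134, 2.3, 0.019]
wrist_force: [1.3, 0.7, -0.2]
width: 0.352
```

```bash
python3 - <<'E'
from h import *
s,p,r=pose();print(r.as_matrix().round(2))
c=cam("top"); crop(c,120,150,250,230,6,"pics/t5.png")
E
```

```text
[[-0.08  1.    0.01]
 [ 1.    0.08  0.01]
 [ 0.01  0.01 -1.  ]]
```

View pics/t5.png

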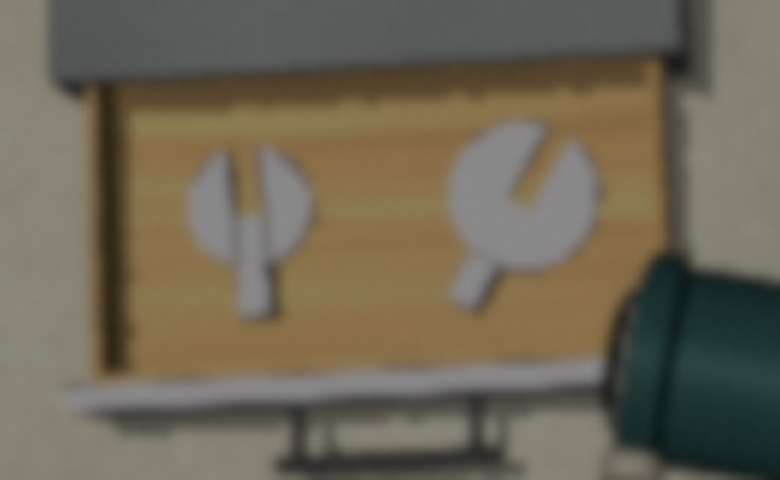

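The top crop shows both discs clearly: the small one centred at about (250,205) with lug at (254,290), and the big one at about (525,195) with lug at (472,283). I'll measure both.

```bash
python3 - <<'E'
from h import *
from scipy.optimize import least_squares
c=cam("top"); im=c["color"].astype(int)
m=((im[...,0]-im[...,2]<15)&(im.sum(2)>330)).astype(np.uint8)
z=np.zeros_like(m); z[165:205,140:225]=m[165:205,140:225]
for cs in cv2.findContours(z,0,1)[0]:
    a=cv2.contourArea(cs)
    if a<100: continue
    cs=cs[:,0]; P=np.array([onz(c,*q,.030)[:2] for q in cs])
    C,rad=None,None
    small=cs[:,0].mean()<185; rr=.036 if small else .044
    # robust circle fit of known radius
    def f(x): return np.linalg.norm(P-x,axis=1)-rr
    r=least_squares(f,P.mean(0)+[.01,0],loss="cauchy",f_scale=.001)
    C=r.x
    mk=np.zeros_like(m); cv2.drawContours(mk,[cs.reshape(-1,1,2)],-1,1,-1)
    mk&=m
    v,u=np.nonzero(mk); L=np.array([onz(c,a_,b_,.042)[:2] for a_,b_ in zip(u,v)]); L=L[(np.linalg.norm(L-C,axis=1)>rr+.006)]
    l=L.mean(0); dd=l-C
    print("small" if small else "big",a,"C",C.round(4),"lugmean",l.round(4),np.linalg.norm(dd).round(4),"lugdir",np.degrees(np.arctan2(dd[1],dd[0])).round(1),len(L))
E
```

```text
small 224.5 C [0.5695 0.2947] lugmean [0.5169 0.2906] 0.0527 lugdir -175.5 27
big 362.0 C [0.5758 0.1418] lugmean [0.5231 0.1659] 0.058 lugdir 155.4 19
```

```bash
python3 - <<'E'
from h import *
c=cam("top")
f=lambda x,y,z: onz(c,x/6+120-.4,y/6+150-.4,z)[:2]
ang=lambda d: np.degrees(np.arctan2(d[1],d[0])).round(1)
a,b=f(562,130,.03),f(520,205,.03); print("big slot dir",ang(a-b))
print("big lug",f(472,282,.042),"c",f(524,195,.03), ang(f(472,282,.042)-f(524,195,.03)))
a,b=f(245,150,.03),f(246,212,.03); print("small slot dir",ang(a-b))
print("small lug",f(253,290,.042),"c",f(250,205,.03), ang(f(253,290,.042)-f(250,205,.03)))
crop(c,185,165,225,205,15,"pics/t6.png")
s=cam("scene")
crop(s,270,170,440,310,4.5,"pics/s6.png")
E
```

```text
big slot dir -27.1
big lug [0.52689266 0.1640621 ] c [0.57999468 0.13742133] 153.4
small slot dir 3.7
small lug [0.51945641 0.29060867] c [0.57060492 0.29748829] -172.3
```

View pics/t6.png

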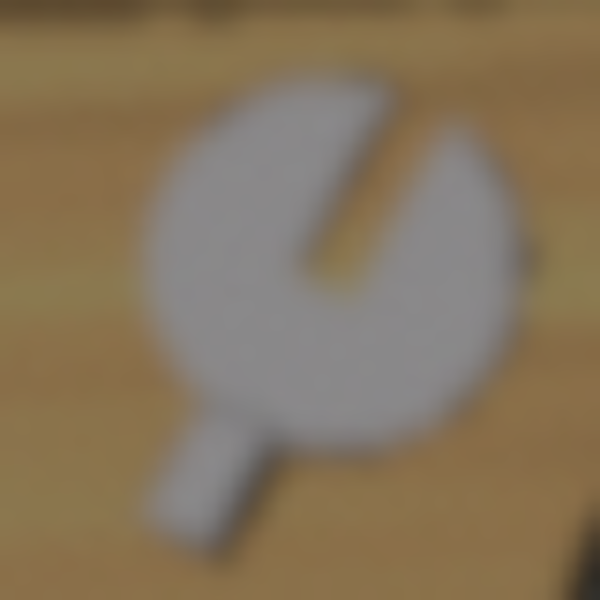

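View pics/s6.png

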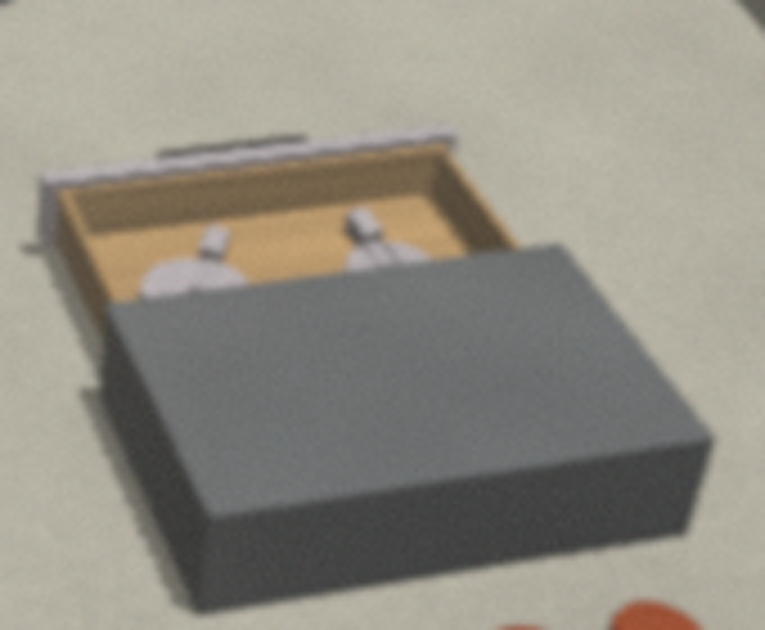

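```bash
python3 - <<'E'
from h import *
c=cam("top")
print("big C",onz(c,336/15+185-.47,263/15+165-.47,.03)[:2])
print("post/beam start",onz(c,588/1.5,338/1.5,.19)[:2],onz(c,545/1.5,393/1.5,.19)[:2])
for q in((558,317),(598,338),(556,406),(519,383)): print("base",onz(c,q[0]/1.5,q[1]/1.5,.012)[:2])
crop(c,330,200,410,280,7,"pics/t7.png")
E
```

```text
big C [0.58012422 0.13743785]
post/beam start [ 0.43389734 -0.46690056] [ 0.31846643 -0.37715364]
base [ 0.491548   -0.44390206]
base [ 0.44452875 -0.53672935]
base [ 0.28572754 -0.43824485]
base [ 0.33634726 -0.35298936]
```

View pics/t7.png

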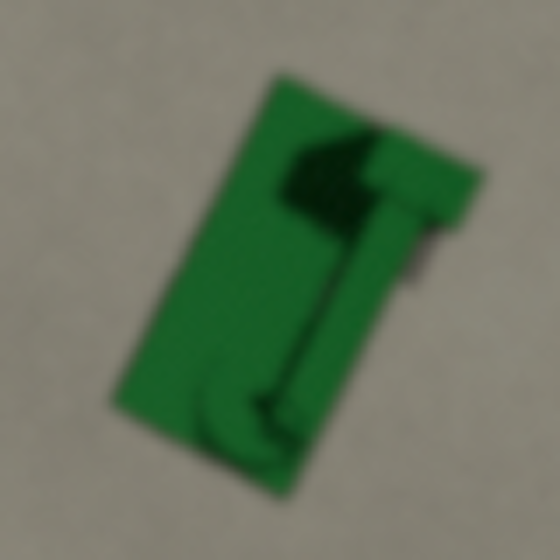

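```bash
python3 - <<'E'
from h import *
a=154.8;d=np.array([np.cos(np.radians(a)),np.sin(np.radians(a)),0])
P=np.array([.5801,.1374,0])+.061*d
print(P)
row(P+[0,0,.12]+.02*d,rot_for(a-90,a,12))
E
```

```text
[0.52490555 0.16337254 0.        ]
row [19.6, 8.28, 9.36] [-5.6, -10.8, -60.5] dist 23.2 ang 61.7 rows>= 9
```

servo_tool([
  [[19.6,8.3,7,-5.6,-10.8,-60.5],[19.6,8.3,7,-5.6,-10.8,-60.5],[19.6,8.3,7,-5.6,-10.8,-60.5],[19.6,8.3,7,-5.6,-10.8,-60.5],[19.6,8.3,7,-5.6,-10.8,-60.5],[19.6,8.3,7,-5.6,-10.8,-60.5],[19.6,8.3,7,-5.6,-10.8,-60.5],[19.6,8.3,7,-5.6,-10.8,-60.5],[19.6,8.3,9.3,-5.6,-10.8,-60.5],[19.6,8.3,9.3,-5.6,-10.8,-60.5],[19.6,8.3,9.3,-5.6,-10.8,-60.5]],
], claw=4)

```text
time: 7.87
tool_pos: [0.5037, 0.1728, 0.1181]
tcp_rot: [0.639, 2.872, -0.071]
wrist_force: [0.0, -0.1, -0.3]
width: 0.469
```

```bash
python3 - <<'E'
from h import *
a=154.8;d=np.array([np.cos(np.radians(a)),np.sin(np.radians(a)),0])
P=np.array([.5801,.1374,0])+.061*d
s,p,r=pose();print(r.as_matrix().round(2),s["q"].round(2))
row(P+[0,0,.029],rot_for(a-90,a,12))
c=cam("top"); crop(c,150,150,250,230,7,"pics/t8.png")
c=cam("scene"); crop(c,260,150,400,260,5.5,"pics/s8.png")
E
```

```text
[[-0.89  0.42  0.18]
 [ 0.41  0.91 -0.09]
 [-0.2  -0.   -0.98]] [ 0.38  0.02  2.12 -0.2   0.88 -0.63]
row [-0.47, 0.08, 9.19] [-0.2, -0.3, 0.1] dist 9.2 ang 0.4 rows>= 3
```

View pics/t8.png

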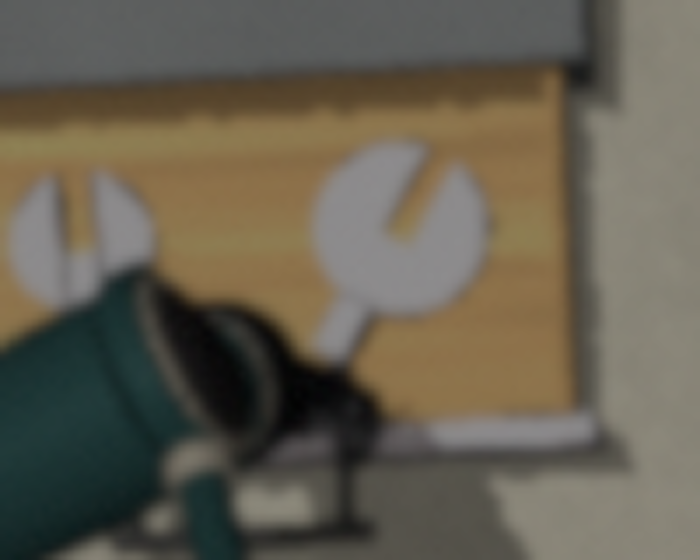

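View pics/s8.png

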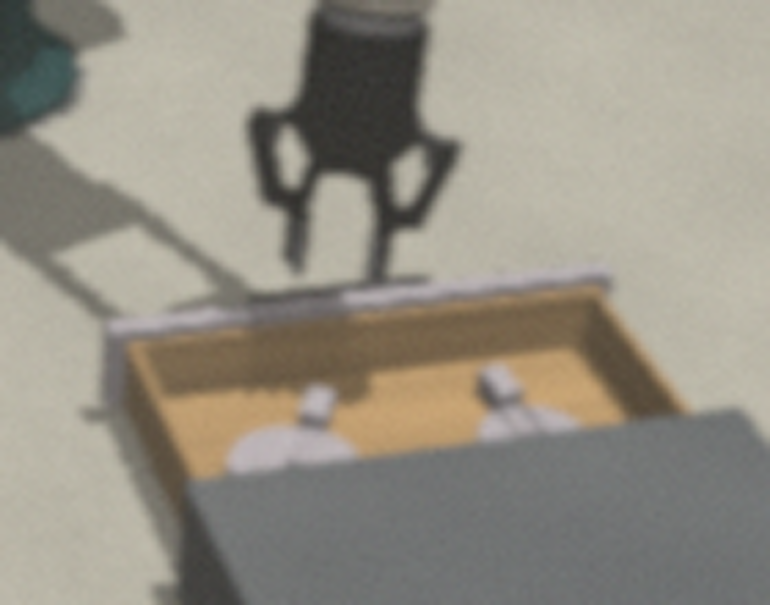

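The top crop shows the big disc's lug at (342,330) and the gripper just outside it. The scene crop shows the open fingers at (335,260), in line with the lug (320,400). I'll descend now.

servo_tool([
  [[-0.4,0.1,4,0,0,0],[-0.4,0.1,7,0,0,0],[-0.5,0.1,8.4,0,0,0],[-0.5,0.1,9.2,0,0,0],[-0.5,0.1,9.2,0,0,0],[-0.5,0.1,9.2,0,0,0]],
], claw=4)

```text
time: 8.47
tool_pos: [0.5292, 0.1637, 0.0323]
tcp_rot: [0.641, 2.867, -0.066]
wrist_force: [1.1, 0.1, 1.0]
width: 0.469
```

servo_tool([
  [[0,0,0,0,0,0],[0,0,0,0,0,0],[0,0,0,0,0,0],[0,0,0,0,0,0],[0,0,0,0,0,0],[0,0,0,0,0,0]],
], claw=0, grip_force=70)

```text
time: 8.97
tool_pos: [0.5311, 0.1644, 0.0348]
tcp_rot: [0.641, 2.863, -0.063]
wrist_force: [-1.1, -0.9, 7.3]
width: 0.184
```

servo_tool([
  [[-0.4,0,-2,0,0,0],[-1,0,-5,0,0,0],[-1.8,0,-9,0,0,0],[-2.8,0,-14,0,0,0],[-3.2,0,-16,0,0,0],[-3.2,0,-16,0,0,0],[-3.2,0,-16,0,0,0]],
])

```text
time: 9.55
tool_pos: [0.5302, 0.1656, 0.2012]
tcp_rot: [0.64, 2.858, -0.058]
wrist_force: [0.0, -0.7, -2.0]
width: 0.181
```

```bash
python3 - <<'E'
from h import *
s,p,r=pose();print(p,s["width"],s["wrist_force"],r.as_matrix().round(3))
c=cam("top"); crop(c,150,150,250,230,7,"pics/t9.png")
c=cam("scene"); crop(c,260,110,400,220,5.5,"pics/s9.png")
E
```

```text
[0.53022429 0.16564327 0.20116652] 0.18062767082816636 [ 0.01831073 -0.71865183 -2.02336566] [[-0.883  0.426  0.197]
 [ 0.418  0.905 -0.084]
 [-0.214  0.008 -0.977]]
```

View pics/t9.png

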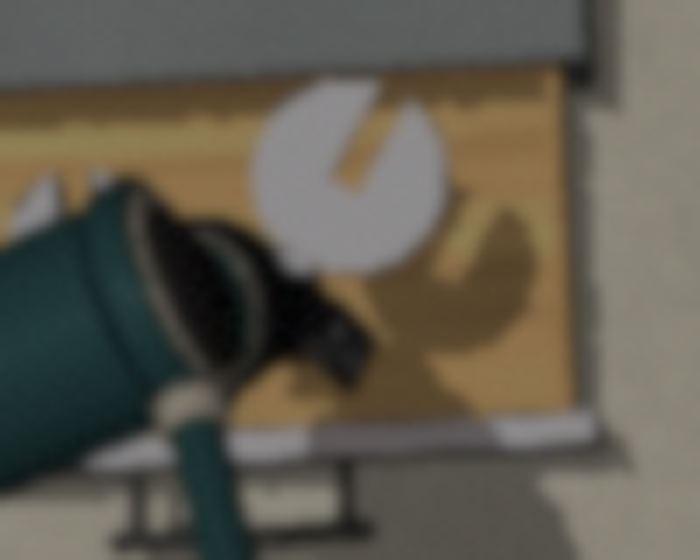

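View pics/s9.png

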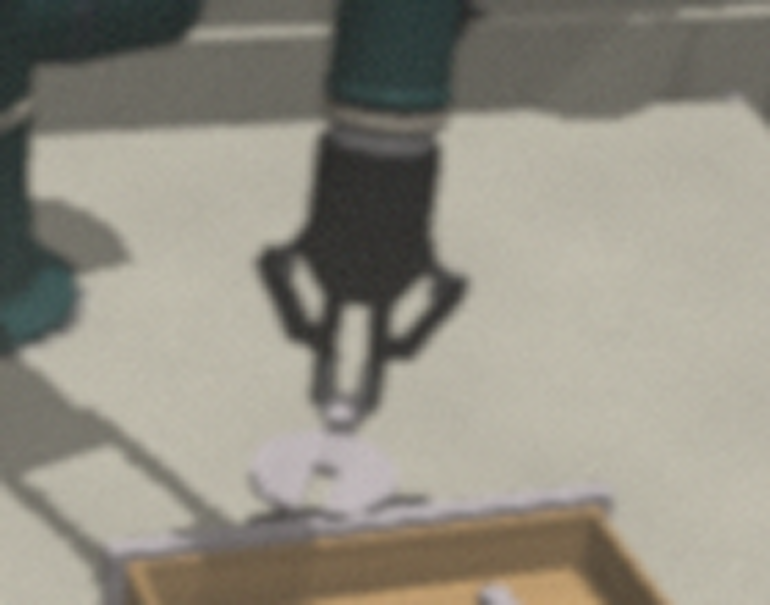

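```bash
cat >> h.py <<'E'
def tri(obs):
    # obs: list of (cam,u,v)
    A=np.zeros((3,3));b=np.zeros(3)
    for c,u,v in obs:
        d=ray(c,u,v);d/=np.linalg.norm(d);M=np.eye(3)-np.outer(d,d);A+=M;b+=M@np.array(c["eye"])
    return np.linalg.solve(A,b)
E
python3 - <<'E'
from h import *
c=cam("top");s=cam("scene")
t=lambda x,y:(c,(x+.5)/7-.5+150,(y+.5)/7-.5+150)
q=lambda x,y:(s,(x+.5)/5.5-.5+260,(y+.5)/5.5-.5+110)
C=tri([t(350,176),q(322,470)]);print("C tri",C, "onz.196",onz(*t(350,176),.196))
S=tri([t(343,190),q(322,472)]);print("slot root",S)
crop(s,295,170,345,215,14,"pics/s10.png")
crop(c,180,155,220,195,15,"pics/t10.png")
_,p,r=pose();print("in tool",r.inv().apply(onz(*t(350,176),.196)-p))
E
```

```text
C tri [0.5800864  0.14061255 0.1951543 ] onz.196 [0.57986011 0.14009411 0.196     ]
slot root [0.57425216 0.14355032 0.18976629]
in tool [-0.05717979  0.00073063  0.01110423]
```

View pics/s10.png

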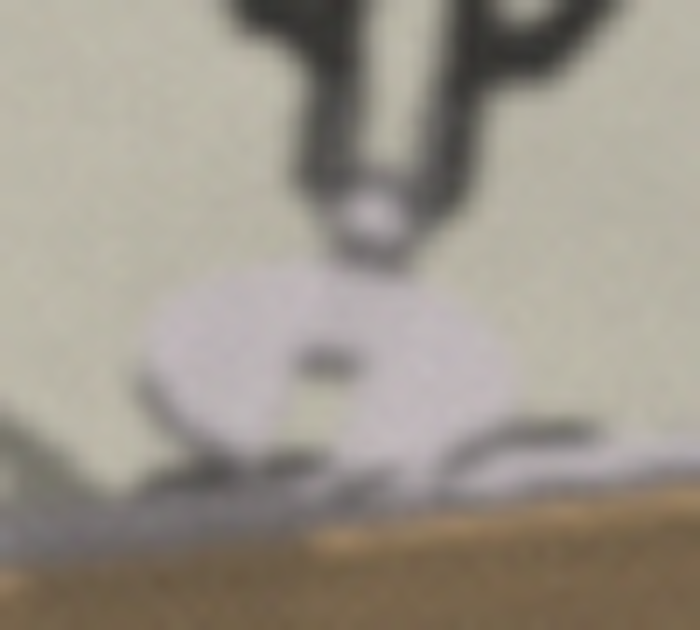

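View pics/t10.png

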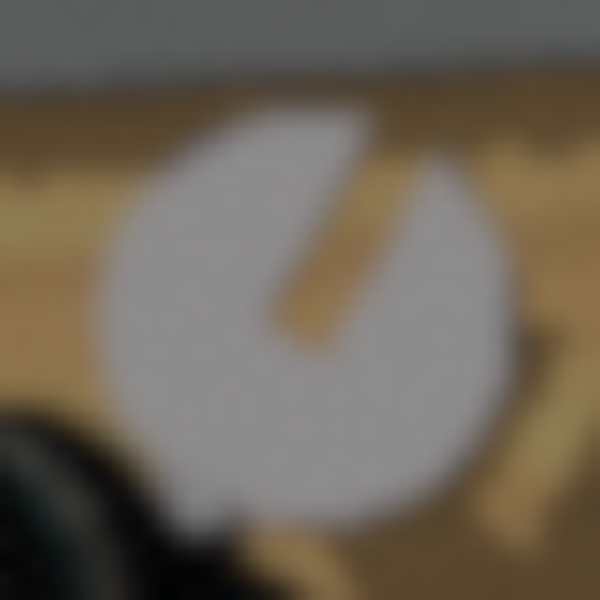

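```bash
python3 - <<'E'
from h import *
c=cam("top");s=cam("scene")
crop(s,180,195,240,245,12,"pics/s11.png")
crop(c,295,135,345,205,9,"pics/t11.png")
for z in(.165,.12,.098):print(((proj(s,[.577,-.2386,z])-[180,195]+.5)*12-.5).round(0))
print("beam end t",((proj(c,[.577,-.2386,.189])-[295,135]+.5)*9-.5).round(0))
E
```

```text
[278. 191.]
[284. 326.]
[287. 391.]
beam end t [222. 396.]
```

View pics/s11.png

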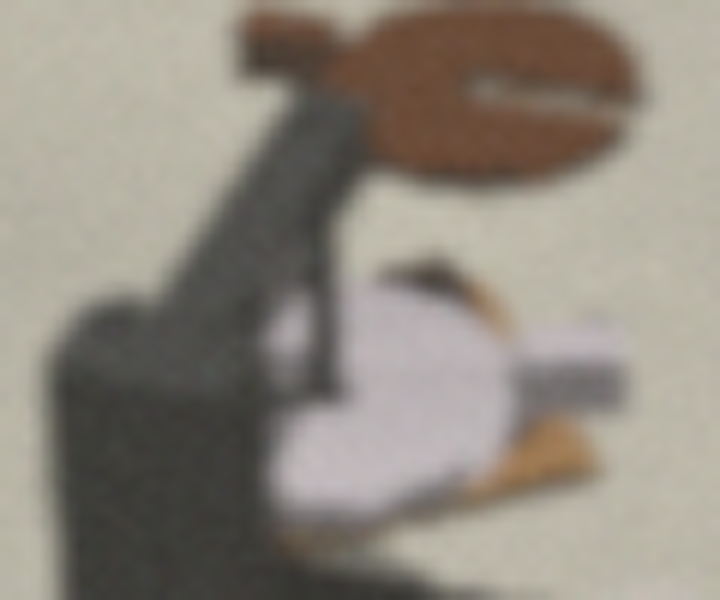

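View pics/t11.png

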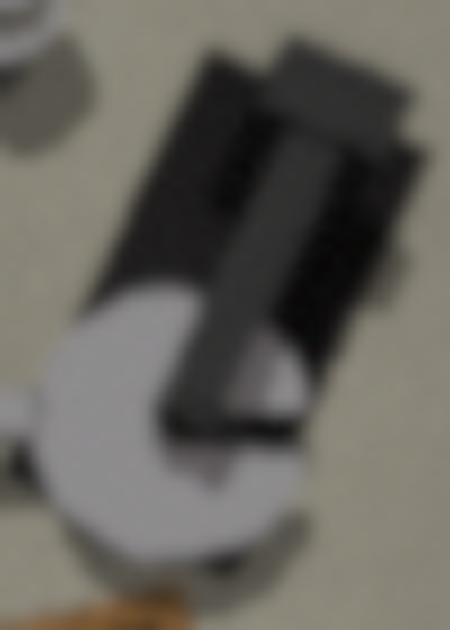

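```bash
python3 - <<'E'
from h import *
c=cam("top");s=cam("scene")
t=lambda x,y,z:onz(c,(x+.5)/9-.5+295,(y+.5)/9-.5+135,z)[:2]
q=lambda x,y,z:onz(s,(x+.5)/12-.5+180,(y+.5)/12-.5+195,z)[:2]
P=t(340,95,.195);B=t(192,414,.189);d=P-B;L=np.linalg.norm(d);u=d/L
print(P,B,L,np.degrees(np.arctan2(d[1],d[0])),"stem",B+u*.012,P-u*.115)
print("scene stem", q(322,396,.098),q(318,235,.155))
print("beam edges",[t(*e,.189) for e in((275,150),(165,410),(340,165),(225,415))])
print("disc t",[t(*e,.098) for e in((40,425),(305,425),(172,285),(172,562))])
E
```

```text
[ 0.6844188  -0.27874506] [ 0.57022732 -0.22813398] 0.12490466962552553 -23.90351381191183 stem [ 0.58119807 -0.23299635] [ 0.57928245 -0.23214733]
scene stem [ 0.58068025 -0.22938048] [ 0.5847279  -0.22887821]
beam edges [array([ 0.6654034 , -0.25665059]), array([ 0.57144288, -0.21863048]), array([ 0.66048384, -0.27968782]), array([ 0.57012407, -0.23973384])]
disc t [array([ 0.57832046, -0.18074329]), array([ 0.58047003, -0.27952472]), array([ 0.63236348, -0.22943901]), array([ 0.52796587, -0.23046172])]
```

```bash
python3 - <<'E'
from h import *
row([.4215,-.1545,.135],rot_for(65,155,12))
E
```

```text
row [-2.62, -33.4, 6.76] [0.0, -0.0, -0.2] dist 34.2 ang 0.2 rows>= 9
```

servo_tool([
  [[-0.3,-2,0.5,0,0,0],[-0.5,-5,1,0,0,0],[-0.8,-8.5,1.5,0,0,0],[-1,-12,2,0,0,0],[-1.2,-15.5,3,0,0,0],[-1.5,-19,4,0,0,0],[-1.8,-22.5,4.6,0,0,0],[-2,-26,5.3,0,0,0],[-2.3,-29,6,0,0,0],[-2.5,-31.5,6.5,0,0,0],[-2.6,-33,6.7,0,0,0],[-2.6,-33.4,6.8,0,0,0],[-2.6,-33.4,6.8,0,0,0],[-2.6,-33.4,6.8,0,0,0]],
])

```text
time: 11.12
tool_pos: [0.4214, -0.1542, 0.1344]
tcp_rot: [0.642, 2.866, -0.065]
wrist_force: [0.6, -0.0, -0.4]
width: 0.179
```

```bash
python3 - <<'E'
from h import *
row([.5303,-.2052,.132],rot_for(65,155,12))
c=cam("top");s=cam("scene")
crop(c,270,135,350,215,8,"pics/t12.png")
crop(s,180,185,260,245,9,"pics/s12.png")
print(bot.read_state()["width"])
E
```

```text
row [-11.71, 0.03, 2.72] [0.0, -0.0, -0.3] dist 12.0 ang 0.3 rows>= 3
0.18611450454353007
```

View pics/t12.png

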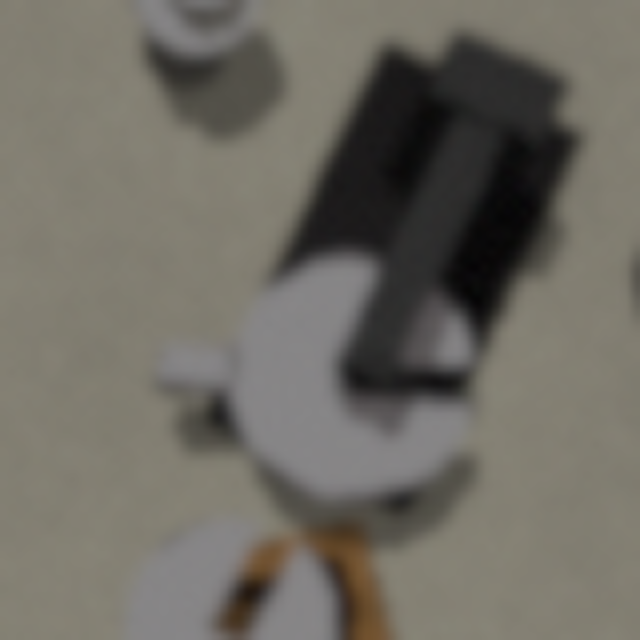

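View pics/s12.png

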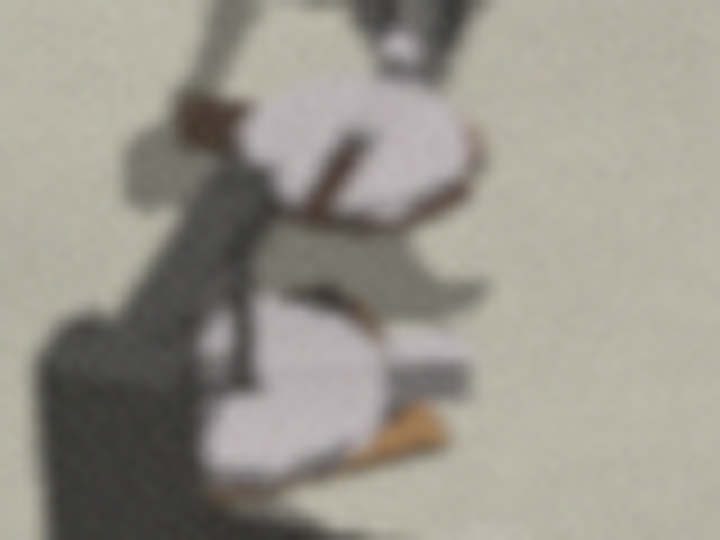

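```bash
python3 - <<'E'
from h import *
c=cam("top");print(((proj(c,[.580,-.2307,.128])-[270,135]+.5)*8-.5))
crop(c,275,190,325,240,12,"pics/t13.png")
E
```

```text
[361.81341331 365.97398667]
```

View pics/t13.png

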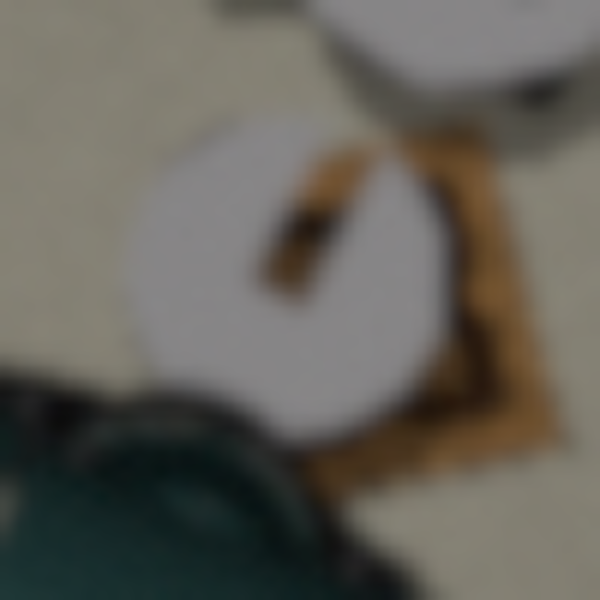

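```bash
python3 - <<'E'
from h import *
c=cam("top")
t=lambda x,y,z:onz(c,(x+.5)/12-.5+275,(y+.5)/12-.5+190,z)[:2]
print("C",t(290,277,.1288),"slot",t(287,288,.1288),t(348,157,.1288)); d=t(348,157,.1288)-t(287,288,.1288);print(np.degrees(np.arctan2(d[1],d[0])))
v=np.array([np.cos(np.radians(-25)),np.sin(np.radians(-25))]);S=np.array([.580,-.2307])
for q in(t(290,277,.1288),t(287,288,.1288),t(348,157,.1288)):
  w=S-q;print("fwd",w@v,"lat(left+)",-w[0]*v[1]+w[1]*v[0])
E
```

```text
C [ 0.47205528 -0.17914395] slot [ 0.46903704 -0.1783688 ] [ 0.5052248  -0.19451672]
-24.047678042300568
fwd 0.11961966503044359 lat(left+) -0.0011062393150896854
fwd 0.12268271617170816 lat(left+) -0.0005332034827016524
fwd 0.08306105675854086 lat(left+) -0.0011918218253810092
```

servo_tool([
  [[-1.2,0,0.3,0,0,0],[-2.4,0,0.55,0,0,0],[-3.6,0,0.8,0,0,0],[-4.8,0,1.1,0,0,0],[-6,-0.1,1.4,0,0,0],[-7,-0.1,1.6,0,0,0],[-8,-0.1,1.8,0,0,0],[-9,-0.1,2.05,0,0,0],[-9.8,-0.1,2.25,0,0,0],[-10.5,-0.1,2.4,0,0,0],[-11,-0.1,2.5,0,0,0],[-11.4,-0.1,2.6,0,0,0],[-11.6,-0.1,2.65,0,0,0],[-11.6,-0.1,2.65,0,0,0]],
])

```text
time: 12.48
tool_pos: [0.5295, -0.2051, 0.1329]
tcp_rot: [0.639, 2.866, -0.065]
wrist_force: [0.6, -0.3, -1.8]
width: 0.182
```

```bash
python3 - <<'E'
from h import *
row([.5303,-.2052,.1116],rot_for(65,155,12))
c=cam("top");s=cam("scene")
crop(c,285,150,345,210,10,"pics/t14.png")
crop(s,180,185,260,245,9,"pics/s14.png")
print(bot.read_state()["wrist_force"])
E
```

```text
row [0.36, 0.02, 2.1] [0.1, 0.0, -0.1] dist 2.1 ang 0.2 rows>= 1
[-0.27617377  0.23750429 -1.64730787]
```

View pics/t14.png

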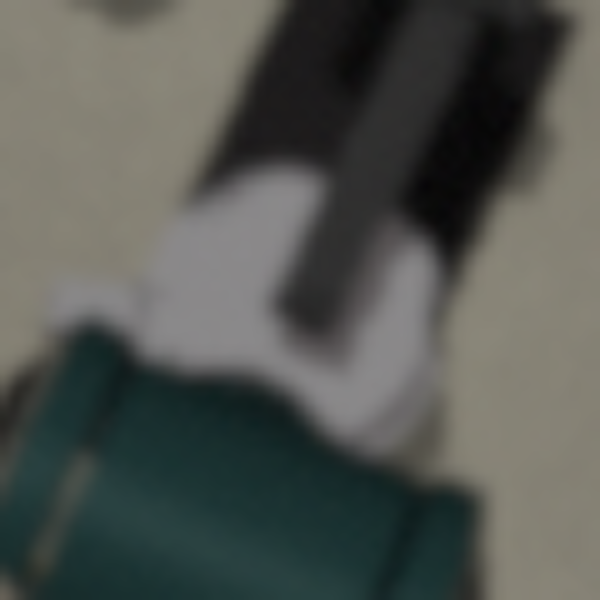

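View pics/s14.png

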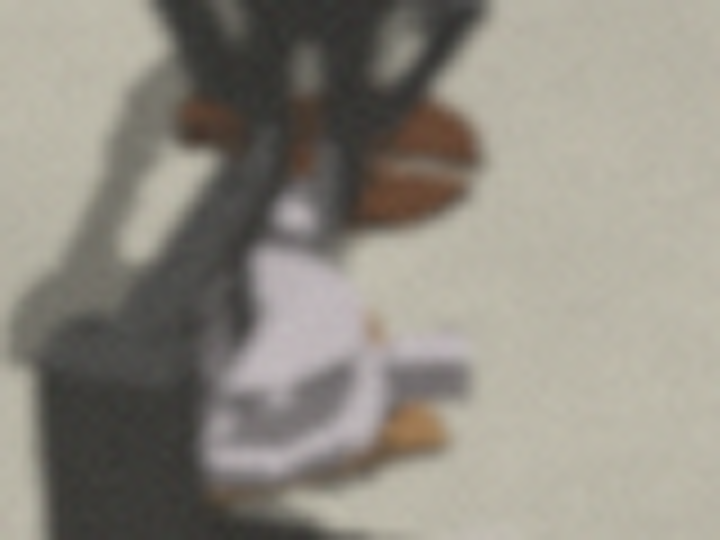

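The top crop shows the disc under the beam (end at (300,305)). The scene crop shows the stem at (240,300) inside the disc, with no contact force. I'll lower it.

servo_tool([
  [[0.1,0,0.5,0,0,0],[0.2,0,1,0,0,0],[0.3,0,1.4,0,0,0],[0.3,0,1.7,0,0,0],[0.35,0,1.9,0,0,0],[0.35,0,1.9,0,0,0]],
])

```text
time: 13.08
tool_pos: [0.5288, -0.2048, 0.1125]
tcp_rot: [0.639, 2.868, -0.064]
wrist_force: [-0.2, -0.7, -1.7]
width: 0.182
```

servo_tool([
  [[0,0,0.1,0,0,0],[0,0,0.2,0,0,0],[0,0,0.2,0,0,0]],
])

```text
time: 13.33
tool_pos: [0.5294, -0.2051, 0.111]
tcp_rot: [0.639, 2.867, -0.065]
wrist_force: [-0.8, -0.3, -0.1]
width: 0.182
```

servo_tool([
  [[0,0,0.05,0,0,0],[0,0,0.1,0,0,0],[0,0,0.1,0,0,0]],
])

```text
time: 13.58
tool_pos: [0.5299, -0.2052, 0.1107]
tcp_rot: [0.639, 2.867, -0.065]
wrist_force: [-2.7, 2.1, 4.3]
width: 0.184
```

```bash
python3 - <<'E'
from h import *
c=cam("top");s=cam("scene")
crop(c,285,150,345,210,10,"pics/t15.png")
crop(s,180,185,260,245,9,"pics/s15.png")
print(bot.read_state()["wrist_force"])
E
```

```text
[-3.96682091  1.64036269  6.02979448]
```

View pics/s15.png

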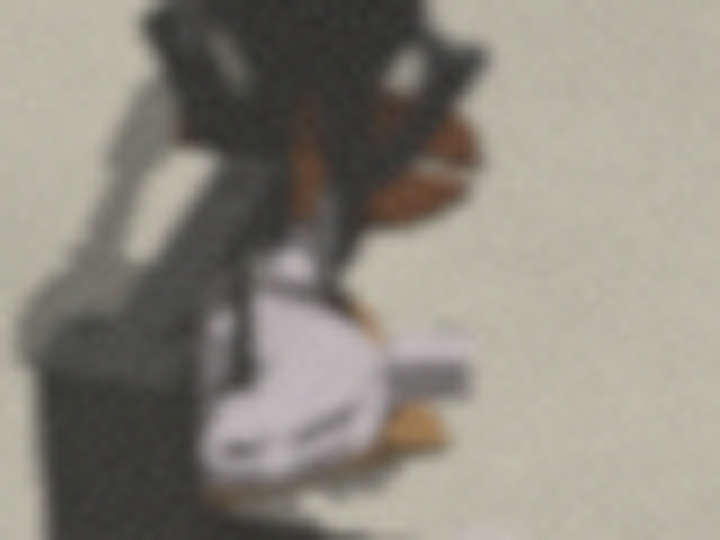

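The scene crop shows the disc resting on the base disc with the stem at its middle (245,370). Now I'll release it.

servo_tool([
  [[0,0,0,0,0,0],[0,0,0,0,0,0],[0,0,0,0,0,0],[0,0,-0.3,0,0,0],[0,0,-0.3,0,0,0]],
], claw=3.2)

```text
time: 14.1
tool_pos: [0.5295, -0.2051, 0.114]
tcp_rot: [0.639, 2.866, -0.065]
wrist_force: [0.8, -0.4, 0.9]
width: 0.378
```

servo_tool([
  [[0,0,-2,0,0,0],[0,0,-5,0,0,0],[1,0,-9,0,0,0],[3,3,-13,0,0,0],[5,10,-13,0,0,0],[5,14,-13,0,0,0],[5,18,-13,0,0,0],[5,22,-13,0,0,0],[5,22,-13,0,0,0]],
], claw=4)

```text
time: 14.85
tool_pos: [0.5549, 0.0289, 0.232]
tcp_rot: [0.637, 2.864, -0.063]
wrist_force: [0.7, 0.6, 0.1]
width: 0.469
```

```bash
python3 - <<'E'
from h import *
c=cam("top");s=cam("scene")
crop(c,285,140,345,200,10,"pics/t16.png")
crop(s,180,185,260,245,9,"pics/s16.png")
E
```

```text
(no output)
```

View pics/s16.png

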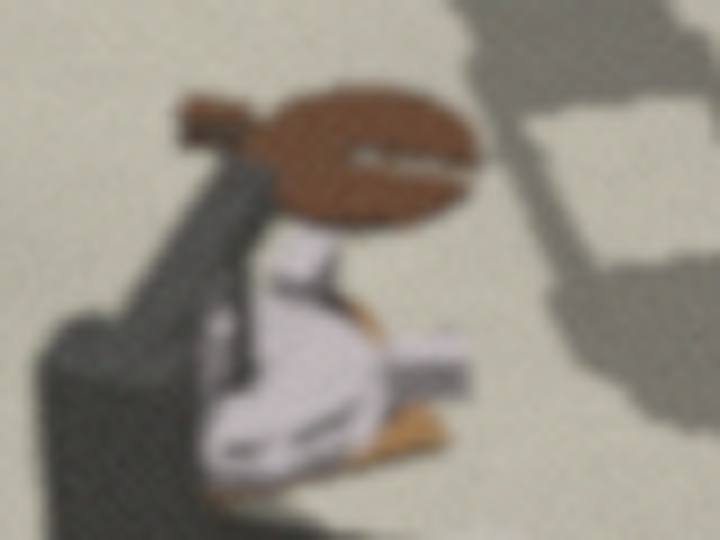

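View pics/t16.png

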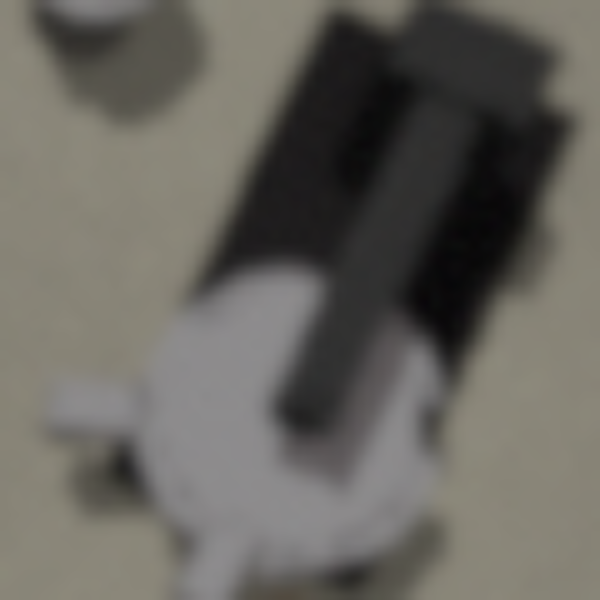

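The big disc is seated: the scene crop shows its lug at (305,260), apart from the base lug at (430,365). Next I'll measure the small disc.

```bash
python3 - <<'E'
from h import *
c=cam("top")
crop(c,145,165,185,205,15,"pics/t17.png")
crop(c,280,160,340,220,10,"pics/t18.png")
E
```

```text
(no output)
```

View pics/t17.png

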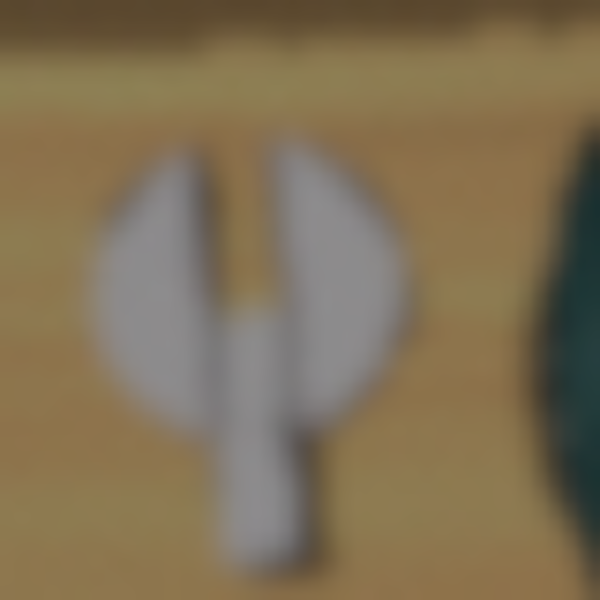

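View pics/t18.png

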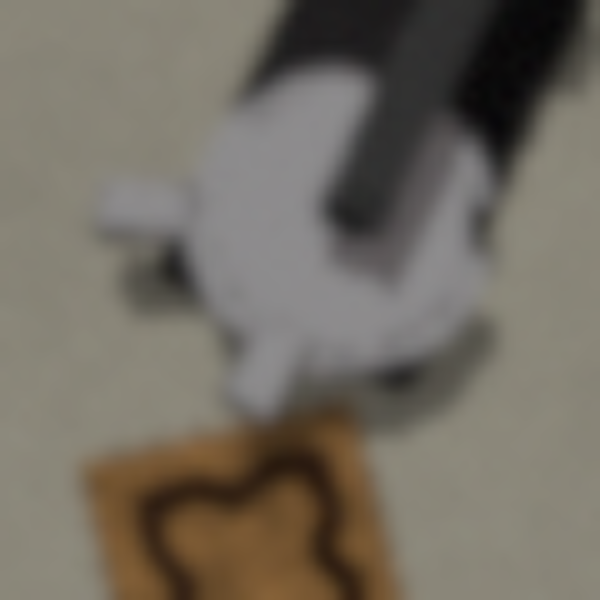

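```bash
python3 - <<'E'
from h import *
c=cam("top")
t=lambda x,y,z:onz(c,(x+.5)/15-.5+145,(y+.5)/15-.5+165,z)[:2]
C=t(250,287,.03);E=t(267,568,.042);M=t(258,500,.042)
ang=lambda d: np.degrees(np.arctan2(d[1],d[0]))%360
print(C,E,np.linalg.norm(E-C),ang(E-C),ang(M-C)); 
a=187.3;d=np.array([np.cos(np.radians(a)),np.sin(np.radians(a)),0])
P=np.append(C,0)+.055*d; print("P",P)
# alternatives ydir = a+90 
row(P+[0,0,.12]+.02*d,rot_for(a+90,a,12)); row(P+[0,0,.12]+.02*d,rot_for(a-90,a,12))
# big lug check
t8=lambda x,y,z:onz(c,(x+.5)/10-.5+280,(y+.5)/10-.5+160,z)[:2]
L=t8(267,370,.118);print("biglug",L, t8(250,405,.118),"base lug",t8(143,210,.110))
S=np.array([.580,-.2307]);print(ang(L-S),np.linalg.norm(t8(250,405,.118)-S),ang(t8(143,210,.110)-S),np.linalg.norm(t8(143,210,.110)-S))
E
```

```text
[0.57095365 0.29773976] [0.50394326 0.28788298] 0.06773144345139692 188.36781943859742 187.77937192825553
P [0.51639946 0.29075121 0.        ]
row [18.19, 21.24, 7.5] [-0.0, 8.8, 148.2] dist 29.0 ang 148.4 rows>= 21
row [18.19, 21.24, 7.5] [-6.7, -0.0, -31.6] dist 29.0 ang 32.3 rows>= 7
biglug [ 0.52666588 -0.20402681] [ 0.51492045 -0.19855672] base lug [ 0.58034591 -0.16273717]
153.42968265009767 0.07258469839839114 89.70838458504404 0.06796371025363615
```

servo_tool([
  [[18,21,2,0,8.8,148.2],[18,21,2,0,8.8,148.2],[18,21,2,0,8.8,148.2],[18,21,2,0,8.8,148.2],[18,21,2,0,8.8,148.2],[18,21,2,0,8.8,148.2],[18,21,2,0,8.8,148.2],[18,21,2,0,8.8,148.2],[18,21,2,0,8.8,148.2],[18,21,2,0,8.8,148.2],[18,21,2,0,8.8,148.2],[18,21,2,0,8.8,148.2],[18,21,2,0,8.8,148.2],[18,21,2,0,8.8,148.2],[18,21,2,0,8.8,148.2],[18,21,2,0,8.8,148.2],[18,21,2,0,8.8,148.2],[18,21,2,0,8.8,148.2],[18,21,2,0,8.8,148.2],[18,21,2,0,8.8,148.2]],
], claw=4)

```text
time: 16.72
tool_pos: [0.4874, 0.2879, 0.1741]
tcp_rot: [3.085, 0.463, 0.311]
wrist_force: [-1.0, 0.3, 0.1]
width: 0.468
```

```bash
python3 - <<'E'
from h import *
a=187.3;d=np.array([np.cos(np.radians(a)),np.sin(np.radians(a)),0])
P=np.array([.57095,.29774,0])+.055*d
s,p,r=pose();print(p,s["q"].round(2))
row(P+[0,0,.12]+.02*d,rot_for(a+90,a,12))
E
```

```text
[0.48737658 0.2878643  0.17411454] [ 0.54 -0.01  2.03 -0.1   0.94  1.86]
row [-0.18, 0.04, 5.49] [0.1, 0.6, 9.8] dist 5.5 ang 9.8 rows>= 2
```

servo_tool([
  [[-0.2,0,3,0.1,0.6,9.8],[-0.2,0,5.5,0.1,0.6,9.8],[-0.2,0,5.5,0.1,0.6,9.8],[-0.2,0,5.5,0.1,0.6,9.8]],
])

```text
time: 17.05
tool_pos: [0.4952, 0.2861, 0.1181]
tcp_rot: [-3.108, -0.198, -0.319]
wrist_force: [-0.3, 0.0, 0.1]
width: 0.468
```

```bash
python3 - <<'E'
from h import *
a=187.3;d=np.array([np.cos(np.radians(a)),np.sin(np.radians(a)),0])
P=np.array([.57095,.29774,0])+.055*d
s,p,r=pose();print(p,r.as_matrix().round(2))
row(P+[0,0,.030],rot_for(a+90,a,12))
c=cam("top"); crop(c,130,150,230,230,7,"pics/t19.png")
c=cam("scene"); crop(c,280,150,420,260,5.5,"pics/s19.png")
E
```

```text
[0.49517151 0.28608918 0.11807508] [[ 0.97  0.13  0.2 ]
 [ 0.12 -0.99  0.02]
 [ 0.2   0.   -0.98]]
row [0.33, -0.21, 9.06] [0.1, 0.3, -0.0] dist 9.1 ang 0.3 rows>= 3
```

View pics/t19.png

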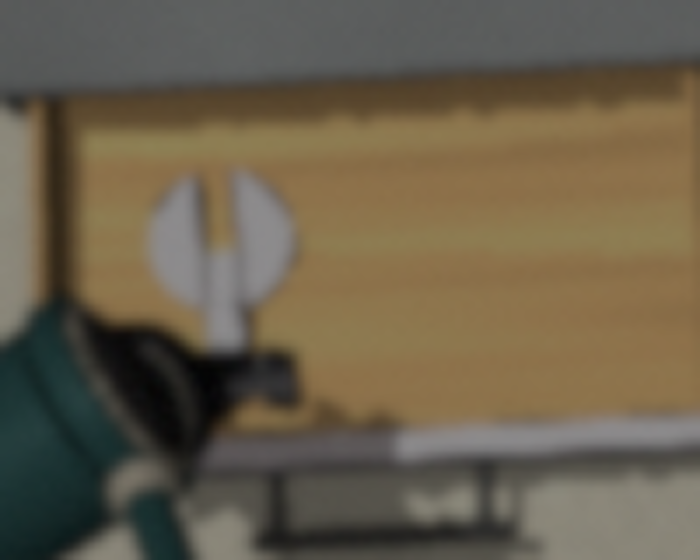

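View pics/s19.png

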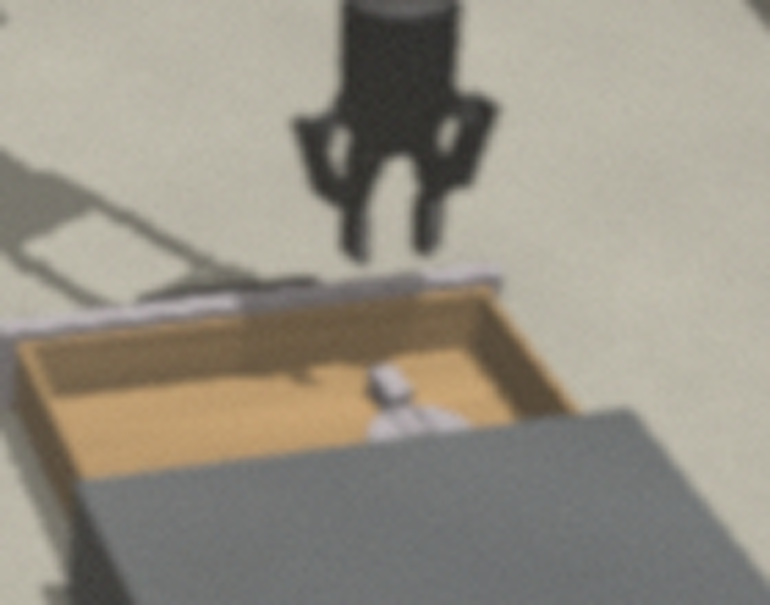

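The top crop shows the small disc's lug at (226,330), just ahead of the gripper. The scene crop shows the fingers straddling the lug line (385,385). Descending.

servo_tool([
  [[0.2,-0.2,4,0,0,0],[0.2,-0.2,7,0,0,0],[0.2,-0.2,8.4,0,0,0],[0.2,-0.2,9.1,0,0,0],[0.2,-0.2,9.1,0,0,0],[0.2,-0.2,9.1,0,0,0]],
], claw=4)

```text
time: 17.65
tool_pos: [0.5188, 0.2933, 0.0341]
tcp_rot: [-3.103, -0.198, -0.33]
wrist_force: [-0.0, -0.2, -0.1]
width: 0.468
```

servo_tool([
  [[0,0,0,0,0,0],[0,0,0,0,0,0],[0,0,0,0,0,0],[0,0,0,0,0,0],[0,0,0,0,0,0],[0,0,0,0,0,0]],
], claw=0, grip_force=70)

```text
time: 18.15
tool_pos: [0.5208, 0.2943, 0.0369]
tcp_rot: [-3.101, -0.198, -0.337]
wrist_force: [-0.7, -1.8, 7.8]
width: 0.177
```

servo_tool([
  [[0.3,0,-1.5,0,0,0],[0.8,0,-4,0,0,0],[1.6,0,-8,0,0,0],[2.4,0,-12,0,0,0],[3,0,-15,0,0,0],[3.2,0,-16,0,0,0],[3.2,0,-16,0,0,0],[3.2,0,-16,0,0,0]],
])

```text
time: 18.82
tool_pos: [0.5173, 0.2934, 0.1999]
tcp_rot: [-3.1, -0.198, -0.337]
wrist_force: [-0.4, -0.1, -1.3]
width: 0.18
```

```bash
python3 - <<'E'
from h import *
s,p,r=pose();print(p,s["width"],s["wrist_force"],r.as_matrix().round(3))
c=cam("top"); crop(c,140,150,190,200,12,"pics/t20.png")
c=cam("scene"); crop(c,305,140,375,210,9,"pics/s20.png")
E
```

```text
[0.51729789 0.29339808 0.19994562] 0.17969107306408108 [-0.42960131 -0.10256254 -1.33939911] [[ 0.969  0.128  0.213]
 [ 0.124 -0.992  0.03 ]
 [ 0.215 -0.003 -0.977]]
```

View pics/t20.png

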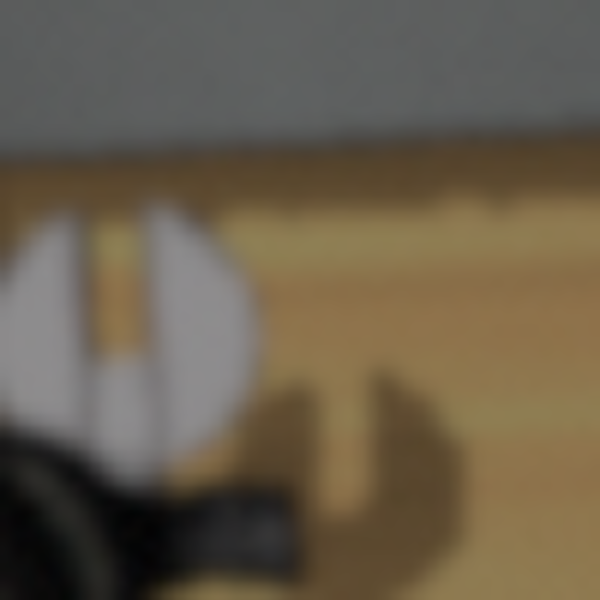

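View pics/s20.png

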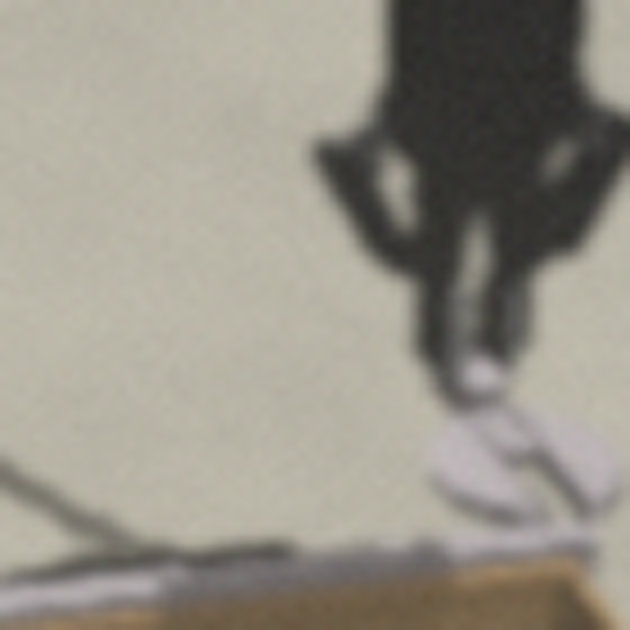

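```bash
python3 - <<'E'
from h import *
row([.42,-.22,.23],rot_for(304,214,12.3))
row([.43,-.10,.23],rot_for(304,214,12.3))
E
```

```text
row [-14.99, 49.6, -6.65] [5.6, 0.1, -26.1] dist 52.2 ang 26.7 rows>= 13
row [-12.52, 37.83, -6.11] [5.6, 0.1, -26.1] dist 40.3 ang 26.7 rows>= 10
```

servo_tool([
  [[-0.5,1.5,-1,0.4,0,-2],[-1.5,4,-2,1,0,-4.6],[-2.7,7.5,-3,1.5,0,-7],[-4,11,-3.5,2,0,-9.3],[-5.3,14.8,-4,2.6,0,-12],[-6.5,18.5,-4.5,3,0,-14],[-7.7,22.3,-5,3.5,0,-16.3],[-9,26,-5.3,4,0,-18.6],[-10,30,-5.6,4.5,0,-21],[-11.2,33.8,-6,5,0,-23.3],[-12.4,37.6,-6.2,5.5,0,-25.6],[-13.3,41.3,-6.4,5.6,0.1,-26.1],[-14.2,45,-6.6,5.6,0.1,-26.1],[-14.8,48,-6.6,5.6,0.1,-26.1],[-15,49.3,-6.6,5.6,0.1,-26.1],[-15,49.6,-6.6,5.6,0.1,-26.1],[-15,49.6,-6.6,5.6,0.1,-26.1]],
])

```text
time: 20.33
tool_pos: [0.4192, -0.2197, 0.2273]
tcp_rot: [-2.927, -0.892, -0.311]
wrist_force: [0.2, 0.7, -1.5]
width: 0.177
```

```bash
python3 - <<'E'
from h import *
s,p,r=pose();print(p,s["width"],s["q"].round(2))
row([.4473,-.3202,.144],rot_for(304,214,12.3))
E
```

```text
[ 0.4191503  -0.2197053   0.22732607] 0.1769273297599285 [-0.69 -0.18  2.08  0.22  1.18  0.21]
row [-4.95, 9.95, 7.41] [-0.2, 0.1, -0.1] dist 13.4 ang 0.3 rows>= 4
```

servo_tool([
  [[-1.5,3,1,0,0,0],[-3,6,2.5,0,0,0],[-4.2,8.5,4.5,0,0,0],[-4.8,9.6,6.5,0,0,0],[-4.9,9.9,7.2,0,0,0],[-4.9,9.9,7.4,0,0,0],[-4.9,9.9,7.4,0,0,0]],
])

```text
time: 20.92
tool_pos: [0.4472, -0.3171, 0.1432]
tcp_rot: [-2.923, -0.893, -0.309]
wrist_force: [0.0, -0.8, -1.8]
width: 0.183
```

```bash
python3 - <<'E'
from h import *
s,p,r=pose();print(p,s["width"])
c=cam("top"); crop(c,310,170,370,230,10,"pics/t21.png")
c=cam("scene"); crop(c,160,160,240,240,8,"pics/s21.png")
E
```

```text
[ 0.4472383  -0.31706955  0.14322094] 0.1828457604645442
```

View pics/t21.png

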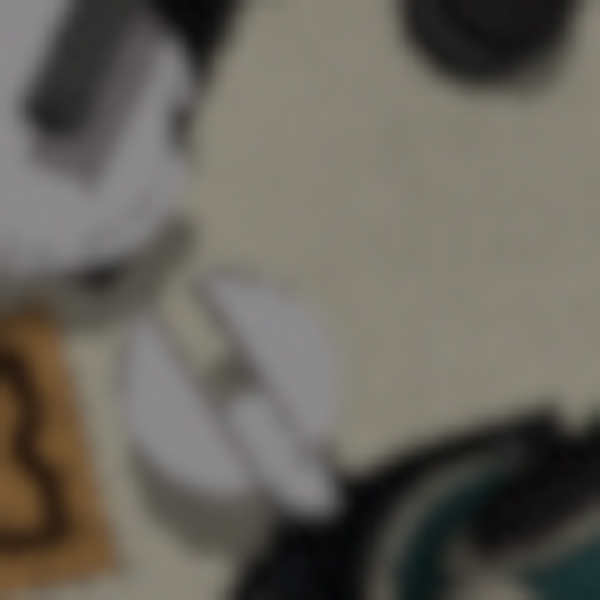

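View pics/s21.png

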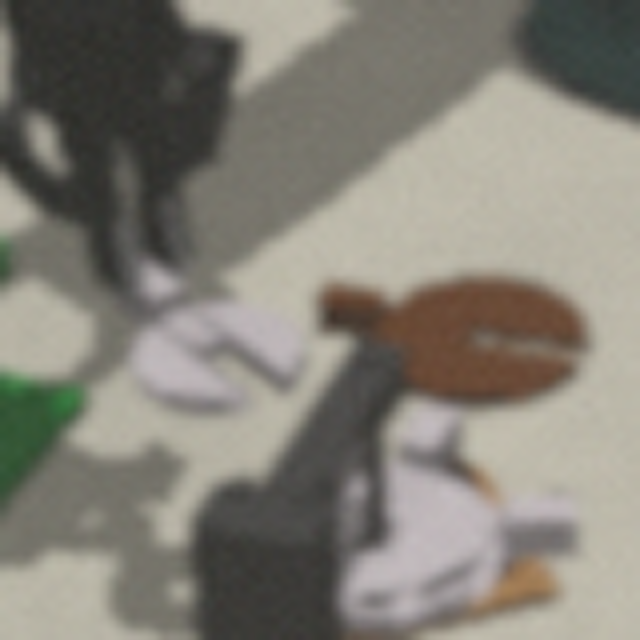

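```bash
python3 - <<'E'
from h import *
c=cam("top");s=cam("scene")
t=lambda x,y,z:onz(c,(x+.5)/10-.5+310,(y+.5)/10-.5+170,z)
C=t(233,378,.136);print("C",C)
print("tri",tri([(c,(233.5)/10-.5+310,378.5/10-.5+170),(s,219/8-.5+160,358/8-.5+160)]))
_,p,r=pose();print("off",C-p)
fa=np.radians(34);v=np.array([np.cos(fa),np.sin(fa)]);S=np.array([.580,-.2307])
print("off fwd",(C-p)[:2]@v)
for q in(C[:2],t(235,388,.136)[:2],t(180,300,.136)[:2]):
  w=S-q;print("fwd",w@v,"lat(left+)",-w[0]*v[1]+w[1]*v[0])
print(r.as_matrix().round(3))
E
```

```text
C [ 0.49115427 -0.28948428  0.136     ]
tri [ 0.49131075 -0.288352    0.13535572]
off [ 0.04298997  0.02962069 -0.00984736]
off fwd 0.052203982009588895
fwd 0.10652819991787273 lat(left+) -0.0009475223080777848
fwd 0.10959593031348443 lat(left+) -0.0022133939451824403
fwd 0.07595386872528077 lat(left+) -0.0013026262675071773
[[ 0.81   0.559  0.175]
 [ 0.546 -0.829  0.12 ]
 [ 0.212 -0.002 -0.977]]
```

The top crop shows the small disc at (233,378) with its slot at (207,345), aimed at the stem with about 1.3 mm lateral error. Inserting.

servo_tool([
  [[1,0.05,0.2,0,0,0],[2.1,0.1,0.45,0,0,0],[3.2,0.13,0.7,0,0,0],[4.3,0.13,0.95,0,0,0],[5.4,0.13,1.2,0,0,0],[6.4,0.13,1.4,0,0,0],[7.4,0.13,1.6,0,0,0],[8.2,0.13,1.8,0,0,0],[9,0.13,1.95,0,0,0],[9.6,0.13,2.1,0,0,0],[10,0.13,2.2,0,0,0],[10.2,0.13,2.25,0,0,0],[10.3,0.13,2.25,0,0,0],[10.3,0.13,2.25,0,0,0]],
])

```text
time: 22.28
tool_pos: [0.5363, -0.2612, 0.1457]
tcp_rot: [-2.928, -0.895, -0.313]
wrist_force: [-0.7, 0.1, -1.1]
width: 0.175
```

```bash
python3 - <<'E'
from h import *
s,p,r=pose();print(p,s["width"],s["wrist_force"])
o=np.array([.0430,.0296]);print("C est",p[:2]+o)
c=cam("top"); crop(c,285,150,345,210,10,"pics/t22.png")
c=cam("scene"); crop(c,175,180,245,250,9,"pics/s22.png")
E
```

```text
[ 0.53625845 -0.26123607  0.14565515] 0.17516798202809508 [-0.68220483  0.07343645 -1.07585343]
C est [ 0.57925845 -0.23163607]
```

View pics/t22.png

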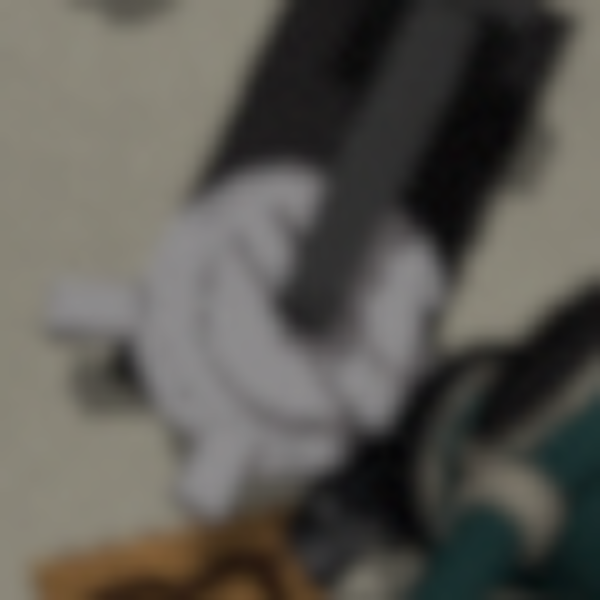

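View pics/s22.png

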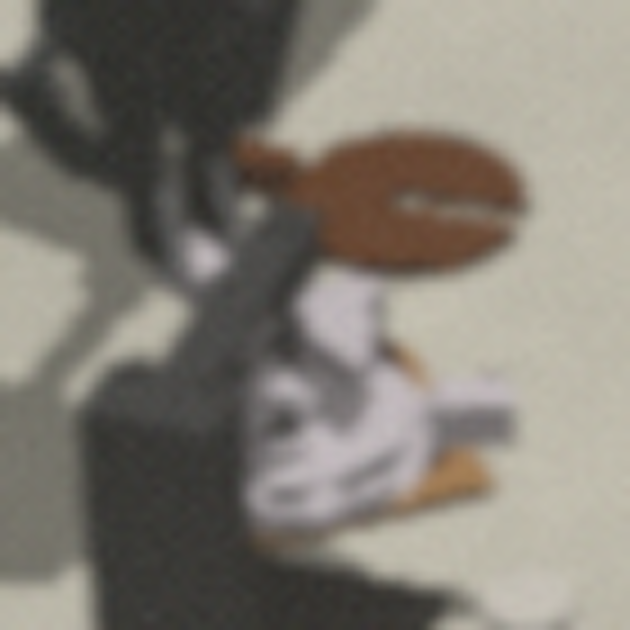

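servo_tool([
  [[-0.1,0,0.5,0,0,0],[-0.15,0,1,0,0,0],[-0.25,0,1.4,0,0,0],[-0.3,0,1.7,0,0,0],[-0.33,0,1.95,0,0,0],[-0.33,0,1.95,0,0,0],[-0.33,0,1.95,0,0,0]],
])

```text
time: 22.97
tool_pos: [0.5366, -0.2608, 0.1256]
tcp_rot: [-2.928, -0.894, -0.312]
wrist_force: [0.4, -1.0, -1.4]
width: 0.177
```

servo_tool([
  [[0,0,0.1,0,0,0],[-0.05,0,0.2,0,0,0],[-0.05,0,0.2,0,0,0]],
])

```text
time: 23.22
tool_pos: [0.5365, -0.2608, 0.1234]
tcp_rot: [-2.928, -0.894, -0.312]
wrist_force: [-0.7, 0.1, -1.4]
width: 0.176
```

servo_tool([
  [[0,0,0.1,0,0,0],[-0.03,0,0.2,0,0,0],[-0.03,0,0.2,0,0,0]],
])

```text
time: 23.47
tool_pos: [0.5367, -0.2607, 0.1214]
tcp_rot: [-2.928, -0.894, -0.312]
wrist_force: [0.5, 0.7, -0.3]
width: 0.178
```

```bash
python3 - <<'E'
from h import *
s,p,r=pose();print(p,s["width"],s["wrist_force"])
c=cam("top"); crop(c,285,150,345,210,10,"pics/t23.png")
c=cam("scene"); crop(c,175,180,245,250,9,"pics/s23.png")
E
```

```text
[ 0.53671174 -0.26073776  0.12136159] 0.17776656607468247 [ 0.51855763  0.67466406 -0.26433697]
```

View pics/t23.png

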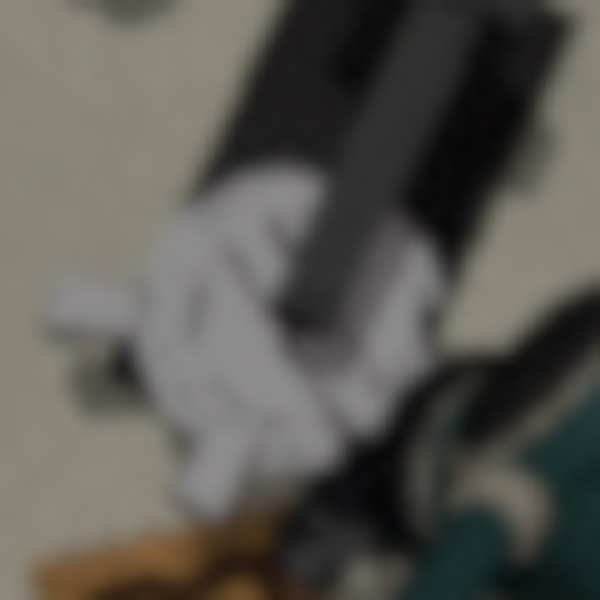

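View pics/s23.png

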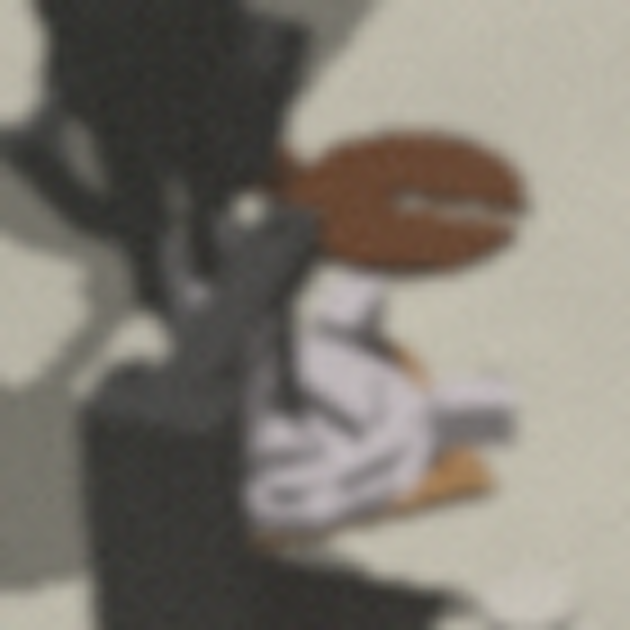

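Both crops show the small disc about flat on the big one, with the stem at (290,385) in the scene crop. The force is only just starting to lift. I'll lower a little more until there is firm contact.

servo_tool([
  [[0,0,0.1,0,0,0],[0,0,0.15,0,0,0],[0,0,0.15,0,0,0]],
])

```text
time: 23.82
tool_pos: [0.537, -0.2608, 0.1209]
tcp_rot: [-2.928, -0.895, -0.313]
wrist_force: [-2.5, 0.4, 4.1]
width: 0.179
```

servo_tool([
  [[0,0,0,0,0,0],[0,0,0,0,0,0],[0,0,0,0,0,0],[0,0,-0.3,0,0,0],[0,0,-0.3,0,0,0]],
], claw=3)

```text
time: 24.23
tool_pos: [0.5367, -0.2613, 0.1243]
tcp_rot: [-2.928, -0.895, -0.313]
wrist_force: [0.3, -0.3, 0.0]
width: 0.353
```

servo_tool([
  [[0,0,-2,0,0,0],[0,0,-5,0,0,0],[-1,0,-9,0,0,0],[-3,0,-13,0,0,0],[-7,0,-15,0,0,0],[-10,-4,-16,0,0,0],[-10,-8,-16,0,0,0],[-10,-12,-16,0,0,0],[-10,-16,-16,0,0,0],[-10,-20,-16,0,0,0],[-10,-24,-16,0,0,0],[-10,-28,-16,0,0,0],[-10,-28,-16,0,0,0]],
])

```text
time: 25.32
tool_pos: [0.2679, -0.0987, 0.2604]
tcp_rot: [-2.928, -0.899, -0.317]
wrist_force: [1.0, -1.6, -0.3]
width: 0.35
```

```bash
python3 - <<'E'
from h import *
s,p,r=pose();print(p,s["wrist_force"])
c=cam("top"); crop(c,280,145,340,205,10,"pics/t24.png");cv2.imwrite("pics/tf.png",cv2.resize(c["color"][:,:,::-1],None,fx=1.5,fy=1.5))
c=cam("scene"); crop(c,175,180,245,250,9,"pics/s24.png");cv2.imwrite("pics/sf.png",cv2.resize(c["color"][:,:,::-1],None,fx=1.5,fy=1.5))
E
```

```text
[ 0.26788773 -0.09868787  0.2603504 ] [ 1.00852072 -1.64469589 -0.26246292]
```

View pics/t24.png

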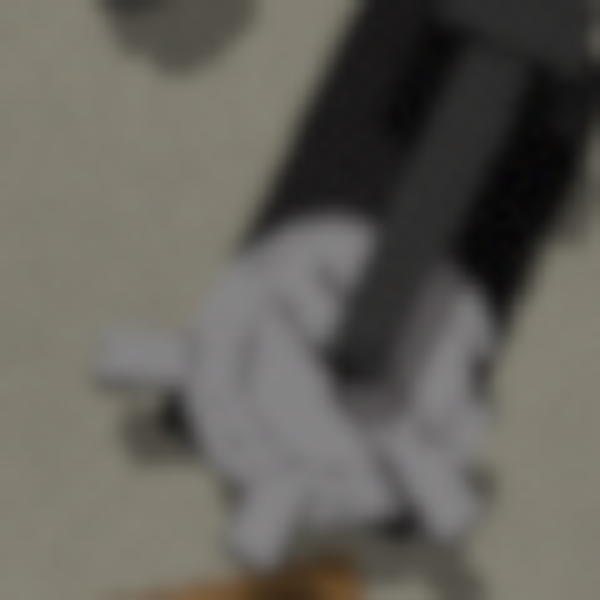

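View pics/s24.png

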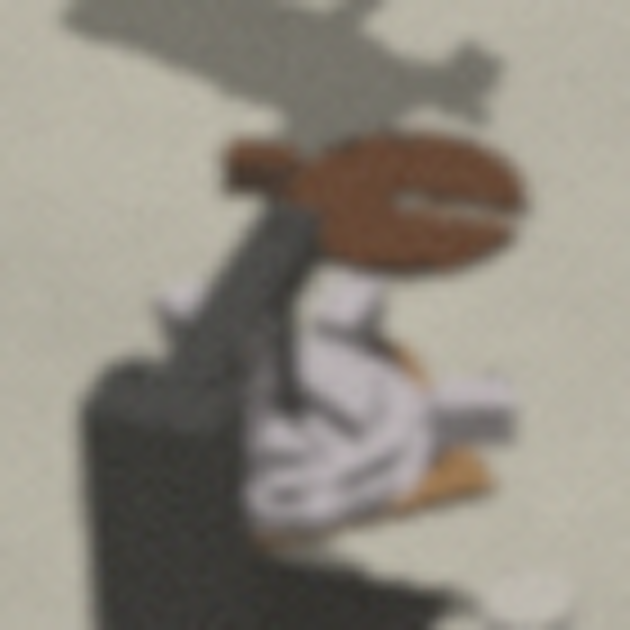

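View pics/tf.png

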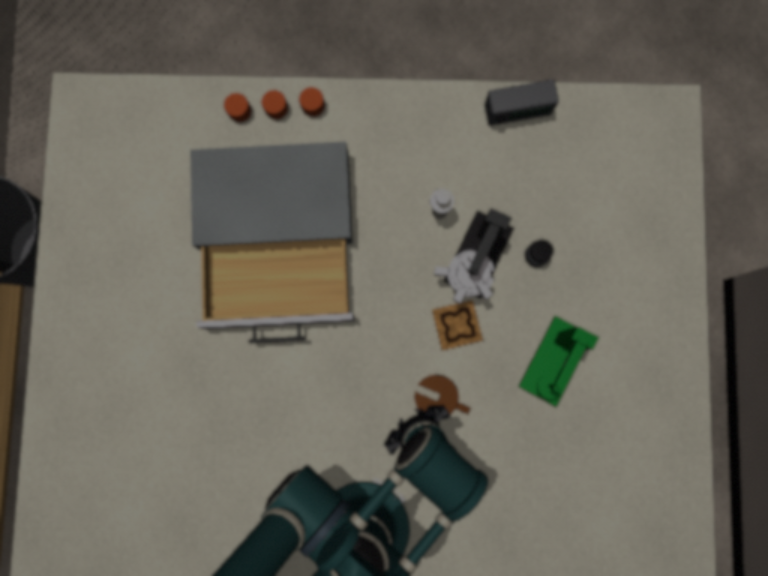

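The top view shows three lugs fanned around the stem, at crop (145,355), (265,525) and (435,490). The drawer is open, and the bystanders sit at their starting pixels. One numeric check before handing in.

```bash
python3 - <<'E'
from h import *
c=cam("top");crop(c,160,200,215,240,12,"pics/t25.png")
t=lambda x,y,z:onz(c,(x+.5)/10-.5+280,(y+.5)/10-.5+145,z)[:2]
S=np.array([.580,-.2310])
for n,(x,y,z,e) in dict(base=(97,355,.11,.082),big=(250,555,.118,.074),small=(450,530,.126,.066)).items():
    w=t(x,y,z)-S;print(n,"tip r",np.linalg.norm(w).round(4),"exp",e,"ang",(np.degrees(np.arctan2(w[1],w[0]))%360).round(1))
h=lambda x,y:onz(c,x/1.5,y/1.5,.0575)[:2]
print("handle",(h(250,341)+h(306,338))/2)
E
```

```text
base tip r 0.0836 exp 0.082 ang 88.8
big tip r 0.0727 exp 0.074 ang 153.5
small tip r 0.0649 exp 0.066 ang 210.0
handle [0.42227348 0.20191203]
```

View pics/t25.png

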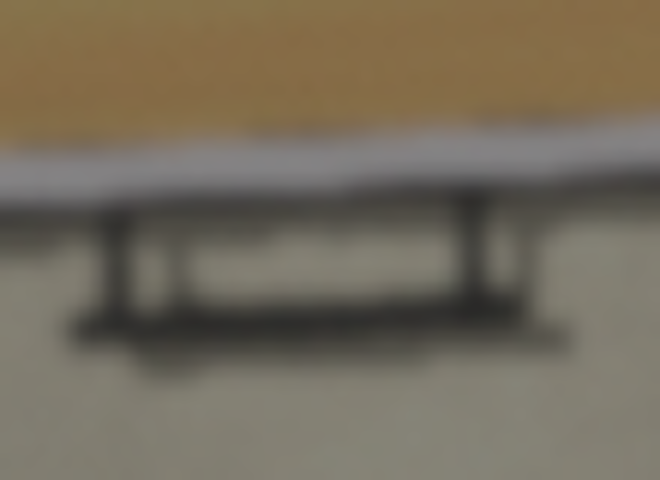

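```bash
python3 - <<'E'
from workcell import finish_job
print(finish_job())
E
```

```text
the job is handed in; nothing more can be done
None
```

The job is done and handed in at about 25.5 s of the 69 s allowed. The drawer is open at its stop, and both discs are on the hanger on top of the first one, larger first, with the gripper clear.

- **Drawer:** I pulled it by the handle until it stopped moving, at about 15 N. The last picture put the handle at x ≈ 0.422, about where I let go of it.
- **Discs on the stem:** the larger and smaller discs' lug tips lay within about 1.5 mm of where they would be with the stem at each disc's middle.
- **Lying flat:** both discs were lowered until the wrist force showed contact (about 4–6 N), and both look flat in the pictures. I did not measure flatness separately.
- **Slots:** the three lugs point at about 89° (first disc), 154° and 210°. The smallest gap between any two slots is therefore about 56°.
- **Bystanders:** the cartridge, jar, printed piece and look-alikes show at their starting pixels in the last top view. I saw no hard contact with the stand.

**Disagreements:**
- **Stem position:** my first estimate was about 8 mm off. The scene camera contradicted it, so I measured again before placing anything.
- **Larger disc:** in the drawer, an automatic circle fit gave a centre about 6 mm from my reading of its edges. I used the edge reading, and the later lug check agreed with it.

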